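Clear up after the medicine round

ROBOT

A 6-joint arm with a two-finger parallel gripper is mounted at the origin on a cart in front of the work surface, level with it; the furniture and walls round the work are solid. World frame = base frame: x ahead of the robot, y to its left, z up, the work surface at z = 0. Lengths are in mm, angles in rad, forces in N, time in s.
With the tool pointing down it reaches from about 150 to 775 mm from the base axis. Payload 6.1 kg.
Tool frame: the origin (TCP) lies midway between the tips of the shut fingers; the grasp point (between the pads) lies 19 mm behind it; z points along the fingers, y is the line along which they close (so a half turn about z gives the same grasp; the last joint's range is limited). The gripper opens to 85 mm and grips with 20 to 120 N. Pads are 22 mm wide; open, the fingers measure 114 mm over their backs; the gripper's body (76 mm by 85 mm) begins 54 mm behind the grasp point. The pads swing forward as they close: fully open they stand 13 mm farther back than shut.
Start: joints at [1.308, 0.126, -0.04, 1.405, 0, 1.571], TCP at [136.381, 506.96, 191.895] pointing down, gripper open.
Joint ranges: [-2.72, 2.72], [-0.95, 1.95], [-1.27, 1.35], [-1.78, 2.02], [-1.46, 1.47], [-3.14, 3.14]. Speed limits (rad/s): [2.39, 2.39, 3.01, 3.14, 3.14, 3.14].

INTERFACE

Orientations are given as a rotation vector (axis times angle).
In Python, from workcell import manip gives the robot as it stands.
- The arm moves only by the shell command python3 -m crank 'ROWS' [FORCE]. ROWS is JSON, a list of rows, each a list of 7 numbers: the opening, from -1 (shut) to 1 (fully open), then the shift along the tool's x, y, z in cm, then the turn, a rotation vector about the tool's x, y, z in degrees. A call has exactly 5 rows; each row shifts and turns the commanded pose from where the row before left it, along the tool's axes as they then stand; what a row does not reach is not made up. A row lasts 1/12 s, in which the tool goes at most 41.7 mm and 7.16 degrees, less where a joint would pass 70% of its speed; a pose out of reach is approached as far as the arm can. A call with a gripper value outside its range is refused whole. The fingers move at their own pace and stop on an object; FORCE is the grip in N (left out, the last holds). Time passes only in rows, so rows that do not move let the fingers close, or fill a call up. It gives the time, the measured TCP pose, the force, the opening and the grip force at its end, in the units of the state.
- manip.state(): the state, without advancing time (a new reading comes with each control period).
- manip.get_image(name): name is "side" or "top" or "wrist"; returns (picture, depth): 384x512x3 uint8, red, green, blue; 384x512 float32, mm along the optical axis (not along the pixel's ray), 0 where there is no reading.
- manip.camera_info(name): a dict with "K" (3x3 intrinsics, pixels), "rvec" (rotation vector, rad) and "tvec" (3), from world to camera coordinates, as OpenCV has them; the wrist camera has in their place "tool_from_camera" (4x4, takes a point from camera to tool coordinates, whose origin is the TCP and whose axes are the flange's). Camera axes: x right, y down, z forward; pixel columns grow to the right and rows downward; lengths in mm; the calibration is good to about 2 mm. A picture is of the moment at which its call begins: read the wrist's pose just before it. camera_info takes no time and is no camera call.
- manip.sign_off(): hands the job in; it is judged then, once.
The state is a dict: "t": time; "qpos": joint angles; "joint_vel": joint speeds; "joint_torque": joint torques, N m; "ee_pos": TCP position; "orientation": TCP orientation; "ft_force": force on the tool from outside, world axes, zero at the start; "torque": the same for the moment, N m; "grip_width": opening from 0.0 (shut) to 1.0 (fully open); "grip_force": force on a finger pad.
Only numpy, scipy, OpenCV 4.12 (cv2) and the standard library are available. Lean on these libraries where they do the work, as an engineer would, in place of code of your own. Each camera call takes 0.05 s, during which the arm holds its last target. There are 200 camera calls.

TASK

Clear up after the medicine round: nest all the steel dosing cups that are there, right way up, into one stack in the middle of the small round blue stand, with no edge of the bottom cup's foot overhanging. Draw each of the three kennel cards along the table top, without lifting it off the table, until it lies flat and square with a short end up against the aluminium stop bar, all side by side within the bar's length. Leave everything else where it is.

Things in the scene. Friction and masses are not known exactly. Their poses are not given: they have to be found in the camera images.
- card_a: Kennel card: stiff white plate with grey lines and a red strip across one short end; 96 (x) x 64 (y) x 4 mm, 140 to 280 g. Origin: centre of its underside; x towards the red end, z up. At the start it lies flat, strip away from the robot. Rubbery top, slick underside: pressed down with 5 to 15 N and drawn along, it follows.
- card_b: Kennel card: stiff white plate with grey lines and a blue strip across one short end; 96 (x) x 64 (y) x 4 mm, 140 to 280 g. Origin: centre of its underside; x towards the blue end, z up. At the start it lies flat, strip away from the robot. Rubbery top, slick underside: pressed down with 5 to 15 N and drawn along, it follows.
- card_c: Kennel card: stiff white plate with grey lines and a green strip across one short end; 96 (x) x 64 (y) x 4 mm, 140 to 280 g. Origin: centre of its underside; x towards the green end, z up. At the start it lies flat, strip away from the robot. Rubbery top, slick underside: pressed down with 5 to 15 N and drawn along, it follows.
- cup_1: Stepped steel cup, open at the top, 62 mm tall, 70 g: tapering body (37 mm wide at the foot, 47 mm at 28 mm height) under an upright collar, 60 mm outside, 55 mm inside, from 28 to 62 mm height: grip it there. Origin: centre of its underside; z towards the mouth. Set in a like cup, its collar rests on that cup's rim, 34 mm higher. May be absent. At the start it stands on card_a.
- cup_2: Stepped steel cup, open at the top, 62 mm tall, 70 g: tapering body (37 mm wide at the foot, 47 mm at 28 mm height) under an upright collar, 60 mm outside, 55 mm inside, from 28 to 62 mm height: grip it there. Origin: centre of its underside; z towards the mouth. Set in a like cup, its collar rests on that cup's rim, 34 mm higher. May be absent. At the start it stands on card_b.
- cup_3: Stepped steel cup, open at the top, 62 mm tall, 70 g: tapering body (37 mm wide at the foot, 47 mm at 28 mm height) under an upright collar, 60 mm outside, 55 mm inside, from 28 to 62 mm height: grip it there. Origin: centre of its underside; z towards the mouth. Set in a like cup, its collar rests on that cup's rim, 34 mm higher. May be absent. At the start it stands on card_c.
- cup_4: Stepped steel cup, open at the top, 62 mm tall, 70 g: tapering body (37 mm wide at the foot, 47 mm at 28 mm height) under an upright collar, 60 mm outside, 55 mm inside, from 28 to 62 mm height: grip it there. Origin: centre of its underside; z towards the mouth. Set in a like cup, its collar rests on that cup's rim, 34 mm higher. May be absent. At the start it stands on the left bench.
- cup_5: Stepped steel cup, open at the top, 62 mm tall, 70 g: tapering body (37 mm wide at the foot, 47 mm at 28 mm height) under an upright collar, 60 mm outside, 55 mm inside, from 28 to 62 mm height: grip it there. Origin: centre of its underside; z towards the mouth. Set in a like cup, its collar rests on that cup's rim, 34 mm higher. May be absent. At the start it stands on the left bench.
- stand: Fixed round blue drying stand on the bench at the left of the gap: flat top 66 mm across and 25 mm above the bench, foot 92 mm across. Origin: centre of its underside, on the bench (z = 0).
- stop_bar: Fixed aluminium stop bar on the right table, on the robot's side of the cards, 310 mm long (y), 22 mm wide, 12 mm high. Origin: middle of the lower edge of the face turned to the cards, on the table top (z = 0); that face is the plane x = 0, x points from it towards the cards and away from the robot, the bar lies at x = -22 to 0 mm. A card fully home has its origin at x = 48 mm.
- red_shaker: Bystander: red shaker, 50 mm across, 105 mm tall, on the table right of the cards. Origin: centre of its underside.
- pink_carton: Bystander: pink carton lying flat, 46 x 118 x 27 mm, beyond the cards. Origin: centre of its underside.
- white_carton: Bystander: white carton lying flat, 42 x 115 x 34 mm, on the left bench behind the stand. Origin: centre of its underside.
Mind the look-alikes: they are no part of the job. Leave any pink look-alike of the cup_4 alone. Leave any brown look-alike of the card_b alone.

How it is judged (in metres and radians):
At the end, for the whole second after the job is handed in: Each cup present is upright (0.1 rad) and within 13 mm of the stand's axis, in one nested stack on the stand; each card lies flat with a short end at the bar's face (gap under 8 mm), square within 0.12 rad and within the bar's length; all at rest (x of card_a in the frame of stop_bar between 0.04 and 0.056 m and y of card_a in the frame of stop_bar between -0.123 and 0.123 m and angle between the x axis of each of card_a, card_b, card_c and the x axis of stop_bar, either way round below 0.12 rad and height (world z) of each of card_a, card_b, card_c below 0.006 m and angle between each of card_a, card_b, card_c's own z axis and vertical below 0.05 rad and linear speed of each of card_a, card_b, card_c, cup_1, cup_2, cup_3, cup_4, cup_5 below 0.02 m/s and x of card_b in the frame of stop_bar between 0.04 and 0.056 m and y of card_b in the frame of stop_bar between -0.123 and 0.123 m and x of card_c in the frame of stop_bar between 0.04 and 0.056 m and y of card_c in the frame of stop_bar between -0.123 and 0.123 m and horizontal distance between each of cup_1, cup_2, cup_3, cup_4, cup_5 and stand below 0.013 m and angle between each of cup_1, cup_2, cup_3, cup_4, cup_5's own z axis and vertical below 0.1 rad and height (world z) of cup_1 between 0.02 and 0.175 m and height (world z) of cup_2 between 0.02 and 0.175 m and height (world z) of cup_3 between 0.02 and 0.175 m and height (world z) of cup_4 between 0.02 and 0.175 m and height (world z) of cup_5 between 0.02 and 0.175 m); the robot touches nothing.
It fails at once if a kennel card is lifted off the table (height (world z) of any of card_a, card_b, card_c above 0.03 m).
It fails at once if a bystander is moved out of its place (over 30 mm) (distance of any of red_shaker, pink_carton, white_carton from where it was at the start of the episode above 0.03 m).
Of cup_1, cup_2, cup_3, cup_4, cup_5 only 3 to 5 are there at a start; the rules pass over those that are not, and their reading is None.
At some moment in a run one of card_a, card_b, card_c may be knocked a few centimetres aside while the robot is not near it.
It also fails if it takes over 210 s, if anything falls off the work surface, if the arm or the gripper's body presses on something with over 40 N, if the wrist force passes 120 N, or if a joint passes its speed limit or range.

## Working session

There is one attempt and no reset: what is moved stays moved. The work goes in short steps, Python scripts to look and compute and a shell command to move; the robot and the scene stay as the last step left them, time stands still between calls to the robot, and variables do not carry over. Pictures are saved under pics/ and viewed, at most 14 in all, crops included, and the job is handed in when it is done.

```bash
mkdir -p pics; cat > h.py <<'E'
import numpy as np, cv2
from workcell import manip
from scipy.spatial.transform import Rotation as R
def shot(n, f=None):
    s=manip.state(); im,d=manip.get_image(n)
    if f: cv2.imwrite('pics/'+f,cv2.cvtColor(im,cv2.COLOR_RGB2BGR))
    return im,d,cam(n,s)
def cam(n,s):
    c=manip.camera_info(n); K=np.array(c['K'])
    if n=='wrist':
        T=np.array(c['tool_from_camera']); Rt=R.from_rotvec(s['orientation']).as_matrix()
        return K, Rt@T[:3,:3], Rt@T[:3,3]+np.array(s['ee_pos'])
    Rm=R.from_rotvec(np.ravel(c['rvec'])).as_matrix()
    return K, Rm.T, -Rm.T@np.ravel(c['tvec'])
def ray(c,uv,z):  # pixel(s) onto plane z
    K,Rw,o=c; uv=np.atleast_2d(uv).astype(float)
    d=(Rw@np.linalg.inv(K)@np.c_[uv,np.ones(len(uv))].T).T
    return o+d*((z-o[2])/d[:,2])[:,None]
def pts(c,d):  # depth -> world map
    K,Rw,o=c; v,u=np.mgrid[:d.shape[0],:d.shape[1]]
    p=np.stack([(u-K[0,2])/K[0,0]*d,(v-K[1,2])/K[1,1]*d,d],-1)
    return p@Rw.T+o
E
python3 - <<'E'
from h import *
print(manip.state())
for n in ['top','side','wrist']:
    im,d,c=shot(n,n+'0.png'); print(n,c[2],(d>0).mean(), c[0][0,0])
E
```

```text
{'t': 0.0, 'qpos': array([ 1.30797563e+00,  1.26398480e-01, -4.06140876e-02,  1.40535899e+00,
       -2.71502002e-05,  1.57078984e+00]), 'joint_vel': array([ 1.64436395e-03,  7.42470478e-05, -4.03731921e-04,  1.60017607e-03,
       -2.39328657e-03, -1.35695441e-03]), 'joint_torque': array([-8.36298223e-04, -4.35913682e+01,  3.52924204e+01,  1.73640833e-02,
        2.21940951e-06,  9.31368646e-06]), 'ee_pos': array([136.28890532, 506.53209994, 191.11601424]), 'orientation': array([-4.11616849e-01, -3.11432852e+00,  2.45848476e-03]), 'ft_force': array([ 1.23774676,  0.26057637, -0.11620005]), 'torque': array([-0.02302261, -0.01731225, -0.0284734 ]), 'grip_force': 0.0, 'grip_width': 1.002811556175596}
top [ 397.00510943  -69.50335867 1305.63520527] 0.9962412516276041 361.24552627091407
side [  -26.2085619  -1548.34527075   871.38944561] 0.9960428873697916 491.40554308781276
wrist [ 55.34529821 529.55438075 372.29908446] 0.9959208170572916 287.09522375655865
```

View pics/top0.png

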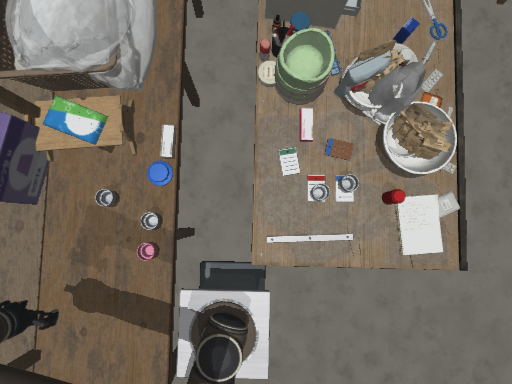

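View pics/side0.png

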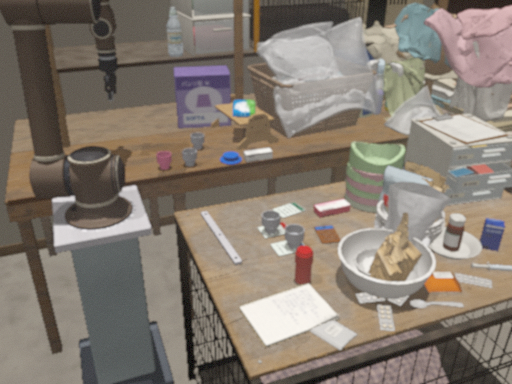

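View pics/wrist0.png

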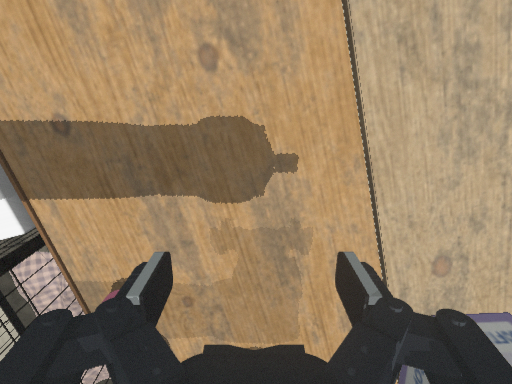

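The top view shows 4 steel cups: at (104,198) and (149,221) on the left bench, on red card_a at (318,193), and on blue card_b at (347,184). The pink cup (147,250) is a look-alike and is left alone. Green card_c at (289,161) has no cup, and the brown card (339,149) is a decoy. The stand is at (160,173), the bar spans (267..353,238).

```bash
cat > m.py <<'E'
from h import *
im,d,c=shot('top'); P=pts(c,d); z=P[...,2]; hsv=cv2.cvtColor(im,cv2.COLOR_RGB2HSV)
h,s,v=[hsv[...,i].astype(int) for i in range(3)]
def box(m,x0,x1,y0,y1):
    o=np.zeros_like(m); o[y0:y1,x0:x1]=m[y0:y1,x0:x1]; return o
for n,b in dict(L=(90,120,185,212),M=(136,163,208,235),A=(305,331,180,205),B=(335,361,170,196)).items():
    m=box((z>45)&(z<80),*b); vv,uu=np.where(m); zz=np.percentile(z[m],80)
    (cx,cy),r=cv2.minEnclosingCircle(np.c_[uu,vv].astype(np.float32))
    print('cup',n,(round(cx,1),round(cy,1)),r,'z',zz,ray(c,(cx,cy),zz).round(1), 'bbox r',r*(c[2][2]-zz)/c[0][0,0])
m=box((h>100)&(h<125)&(s>150)&(v>90),145,178,158,190); vv,uu=np.where(m&(z>18)); print('stand',ray(c,(uu.mean(),vv.mean()),np.median(z[vv,uu])),len(uu))
m=box((v>190)&(s<40),262,358,230,246); vv,uu=np.where(m); q=ray(c,np.c_[uu,vv],12); r=cv2.minAreaRect(q[:,:2].astype(np.float32)); print('bar',r, z[m].mean())
for n,b in dict(a=(302,332,172,205),b=(332,360,172,205),c=(275,303,145,178)).items():
    m=box((v>150)&(z<12)&(z>-8),*b); vv,uu=np.where(m); q=ray(c,np.c_[uu,vv],4); print('card',n,cv2.minAreaRect(q[:,:2].astype(np.float32)))
big=cv2.resize(im[140:260,90:370][...,::-1],None,fx=2.8,fy=2.8,interpolation=cv2.INTER_CUBIC); cv2.imwrite('pics/crop0.png',big)
E
python3 m.py
```

```text
cup L (104.5, 197.5) 9.617792129516602 z 63.18249223856378 [[465.5 418.2  63.2]] bbox r 33.07903089646918
cup M (149.5, 220.5) 9.300638198852539 z 63.04973134089251 [[391.  261.2  63. ]] bbox r 31.99164303430761
cup A (320.4, 191.8) 9.01738166809082 z 66.4355763334955 [[ 504.7 -321.9   66.4]] bbox r 30.932801113033324
cup B (349.2, 182.5) 9.180402755737305 z 65.87426727340744 [[ 539.7 -421.8   65.9]] bbox r 31.506285625635023
stand [[562.69046969 247.77517063  25.39925308]] 271
bar ((343.5547180175781, -296.0303955078125), (19.24479866027832, 304.93280029296875), 3.1798670291900635) 11.817847126846509
card a ((529.3088989257812, -320.0821533203125), (105.57906341552734, 61.74398422241211), 0.7106422781944275)
card b ((525.7864379882812, -420.5366516113281), (94.99874877929688, 65.71244812011719), 0.34416601061820984)
card c ((620.171142578125, -218.58590698242188), (95.07781982421875, 69.6805419921875), 11.32817268371582)
```

View pics/crop0.png

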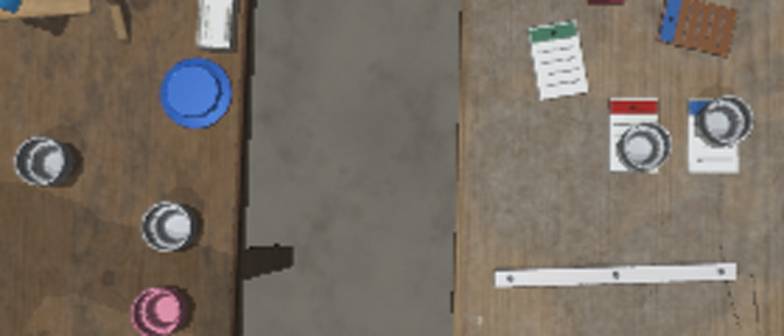

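The crop confirms it: the three steel cups near the rim of the job plus one at far left are bare metal, the cup at crop (158,310) is pink, and the brown card sits at crop (700,25).

```bash
cat > go.py <<'E'
import sys; from h import *
s=manip.state(); Rt=R.from_rotvec(s['orientation']).as_matrix()
print('t %.1f'%s['t'],'pos',s['ee_pos'].round(1),'F',s['ft_force'].round(1),'grip',round(s['grip_width'],2),round(s['grip_force'],1),'j',s['qpos'].round(2))
print('yaw(y-axis vs +Y) %.2f deg, tilt %.2f'%(np.degrees(np.arctan2(-Rt[0,1],Rt[1,1])),np.degrees(np.arccos(-Rt[2,2]))))
if len(sys.argv)>3:
    t=np.array([float(a) for a in sys.argv[1:4]]); print('tool delta cm',(Rt.T@(t-s['ee_pos'])/10).round(2))
E
python3 -m crank '[[1,0,0,0,0,0,-3],[1,0,0,0,0,0,-3],[1,0,0,0,0,0,-3],[1,0,0,0,0,0,-3],[1,0,0,0,0,0,-3]]'
python3 -m crank '[[1,-2.5,-2.4,0,0,0,0],[1,-2.5,-2.4,0,0,0,0],[1,-2.5,-2.4,0,0,0,0],[1,-2.5,-2.4,0,0,0,0],[1,-2.5,-2.4,0,0,0,0]]'
python3 -m crank '[[1,-2.5,-2.4,0,0,0,0],[1,-2.5,-2.4,0,0,0,0],[1,-2.5,-2.4,0,0,0,0],[1,0,0,0,0,0,0],[1,0,0,0,0,0,0]]'
python3 go.py 391 261 120
python3 -c "
from h import *
shot('wrist','w1.png')"
```

```text
t: 0.62
ee_pos: [136.3, 506.8, 191.6]
orientation: [0.003, -3.141, 0.001]
ft_force: [0.4, 0.5, 0.2]
grip_width: 1.004
grip_force: 0.0
t: 1.03
ee_pos: [262.0, 385.5, 191.8]
orientation: [-0.0, -3.142, 0.0]
ft_force: [0.2, 0.6, 0.0]
grip_width: 0.995
grip_force: 0.0
t: 1.45
ee_pos: [337.1, 313.6, 191.8]
orientation: [-0.008, -3.141, -0.0]
ft_force: [-0.4, -0.2, -0.6]
grip_width: 0.998
grip_force: 0.0
t 1.4 pos [337.1 313.6 191.8] F [-0.4 -0.2 -0.6] grip 1.0 0.0 j [ 0.75  0.   -0.17  1.4   0.    0.75]
yaw(y-axis vs +Y) -0.28 deg, tilt 0.02
tool delta cm [-5.41 -5.23  7.18]
```

View pics/w1.png

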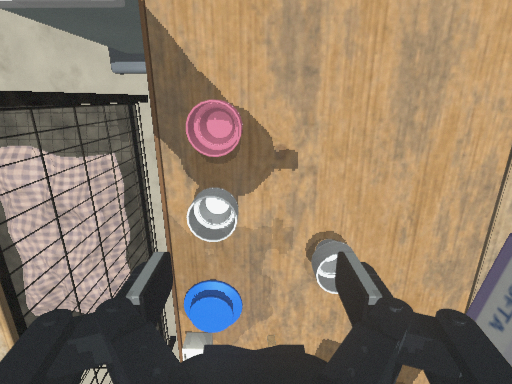

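The wrist view shows pink at (214,128), steel cup M at (212,214), the stand at (213,306) and steel cup L at (330,266), partly hidden by a finger. I'll measure these.

```bash
cat > w.py <<'E'
import sys; from h import *
# usage: w.py [x y ...] expected cup centres; prints rim circle centre from wrist
def circ(q):
    A=np.c_[2*q,np.ones(len(q))]; s=np.linalg.lstsq(A,(q**2).sum(1),rcond=None)[0]; return s[:2],np.sqrt(s[2]+s[:2]@s[:2])
def cups(im,d,c,exp,lo=45):
    P=pts(c,d)
    for e in exp:
        m=(np.hypot(P[...,0]-e[0],P[...,1]-e[1])<40)&(P[...,2]>lo)&(d>0)&(P[...,2]<lo+160)
        if m.sum()<60: print('cup',e,'few',m.sum()); continue
        zt=np.percentile(P[...,2][m],97); r=P[m&(P[...,2]>zt-4)]
        (cc,rad)=cv2.minEnclosingCircle(r[:,:2].astype(np.float32)); f,fr=circ(r[:,:2].astype(float))
        print('cup',e,'rim z %.1f'%zt,'encl',np.round(cc,1),round(rad,1),'lsq',f.round(1),fr.round(1))
def stand(im,d,c):
    P=pts(c,d); h=cv2.cvtColor(im,cv2.COLOR_RGB2HSV).astype(int)
    m=(h[...,0]>100)&(h[...,0]<125)&(h[...,1]>150)&(np.hypot(P[...,0]-563,P[...,1]-248)<60)&(P[...,2]>20)
    q=P[m]; cc,r=cv2.minEnclosingCircle(q[:,:2].astype(np.float32)); print('stand z %.1f'%np.median(q[:,2]),np.round(cc,1),round(r,1),q[:,:2].mean(0).round(1))
if __name__=='__main__':
    a=shot(sys.argv[1]); v=[float(x) for x in sys.argv[2:]]
    cups(*a,list(zip(v[::2],v[1::2]))); stand(*a)
E
python3 w.py wrist 391 261 465 418; python3 w.py top 391 261 465 418 505 -322 540 -422; python3 w.py side 391 261 465 418 505 -322 540 -422
```

```text
cup (391.0, 261.0) rim z 62.1 encl [388.9 264.3] 30.0 lsq [388.5 264.4] 28.5
cup (465.0, 418.0) rim z 61.7 encl [465.2 417.8] 29.9 lsq [464.5 421.7] 28.5
stand z 24.2 [560.3 249.2] 33.2 [558.3 249.6]
cup (391.0, 261.0) rim z 66.4 encl [391.1 261.5] 29.2 lsq [390.9 262.9] 28.4
cup (465.0, 418.0) rim z 65.8 encl [467.  421.1] 29.9 lsq [467.1 420.7] 28.5
cup (505.0, -322.0) rim z 69.5 encl [ 505.7 -323.9] 29.4 lsq [ 505.9 -323.9] 28.6
cup (540.0, -422.0) rim z 69.0 encl [ 540.7 -423.9] 30.1 lsq [ 540.6 -424.5] 28.5
stand z 25.6 [562.8 247.9] 33.1 [562.5 248.1]
cup (391.0, 261.0) rim z 63.4 encl [392.5 258.6] 33.1 lsq [388.1 258.9] 27.9
cup (465.0, 418.0) rim z 62.5 encl [466.2 414.6] 31.0 lsq [466.2 414.8] 27.3
cup (505.0, -322.0) rim z 66.1 encl [ 503.6 -325.6] 32.7 lsq [ 504.4 -327.3] 28.8
cup (540.0, -422.0) rim z 66.3 encl [ 538.9 -427.3] 31.4 lsq [ 539.6 -427.6] 28.0
stand z 24.0 [560.1 237.4] 29.1 [557.3 239.8]
```

```bash
python3 -m crank '[[1,-2.6,-2.45,0,0,0,0],[1,-2.6,-2.45,0,0,0,0],[1,0,0,3,0,0,0],[1,0,0,3,0,0,0],[1,0,0,0,0,0,0]]' >/dev/null
python3 w.py wrist 389 264; python3 go.py 389 264 30
```

```text
cup (389.0, 264.0) rim z 62.1 encl [388.9 264.3] 30.0 lsq [388.6 264.3] 28.4
stand z 24.1 [560.3 249.1] 33.5 [558.1 249.3]
t 2.1 pos [385.7 265.1 129.5] F [0.7 0.4 1. ] grip 1.0 0.0 j [ 0.6   0.03 -0.28  1.27  0.    0.6 ]
yaw(y-axis vs +Y) 0.03 deg, tilt 0.34
tool delta cm [-0.38 -0.08  9.95]
```

```bash
python3 -m crank '[[1,-0.2,0,2.5,0,0,0],[1,0,0,2.5,0,0,0],[1,0,0,2.5,0,0,0],[1,0,0,2.4,0,0,0],[1,0,0,0,0,0,0]]' 40
python3 -m crank '[[-1,0,0,0,0,0,0],[-1,0,0,0,0,0,0],[-1,0,0,0,0,0,0],[-1,0,0,0,0,0,0],[-1,0,0,0,0,0,0]]' 40
python3 -m crank '[[-1,0,0,0,0,0,0],[-1,0,0,0,0,0,0],[-1,0,0,0,0,0,0],[-1,0,0,0,0,0,0],[-1,0,0,0,0,0,0]]' 40
python3 go.py 560 249 150
```

```text
t: 2.53
ee_pos: [388.0, 265.6, 30.7]
orientation: [0.002, -3.138, 0.004]
ft_force: [-0.2, -0.8, 0.0]
grip_width: 1.0
grip_force: 0.0
t: 2.95
ee_pos: [390.9, 266.3, 34.2]
orientation: [0.001, 3.14, 0.002]
ft_force: [-0.5, -0.1, -0.7]
grip_width: 0.298
grip_force: 0.0
t: 3.37
ee_pos: [390.1, 265.6, 32.9]
orientation: [-0.002, -3.142, 0.0]
ft_force: [0.3, -0.6, -0.5]
grip_width: 0.004
grip_force: 0.0
t 3.4 pos [390.1 265.6  32.9] F [ 0.3 -0.6 -0.5] grip 0.0 0.0 j [ 0.6   0.08 -0.45  1.05 -0.    0.6 ]
yaw(y-axis vs +Y) -0.07 deg, tilt 0.01
tool delta cm [-16.99  -1.64 -11.71]
```

```bash
python3 -c "
from h import *
shot('wrist','w2.png')"
```

```text
(no output)
```

View pics/w2.png

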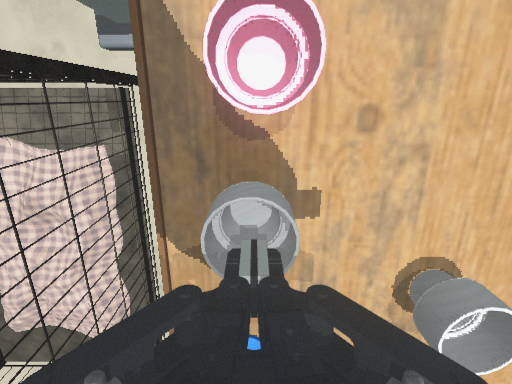

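The fingers shut at (253,245) on nothing, seemingly over or in the cup at (250,228). I'll check where the TCP and the fingertips really project.

```bash
python3 - <<'E'
from h import *
s=manip.state(); im,d,c=shot('wrist'); K,Rw,o=c; P=pts(c,d)
def pj(p):
    q=K@(Rw.T@(np.array(p)-o)); return (q[:2]/q[2]).round(0),q[2].round(0)
print('tcp',s['ee_pos'].round(1),pj(s['ee_pos']), pj(s['ee_pos']+[0,0,19]),'cam',o.round(0))
for u,v in [(246,243),(260,243),(246,260),(261,275),(253,230),(205,240),(296,240),(250,185),(247,282),(243,215)]: print((u,v),im[v,u],P[v,u].round(1))
E
python3 w.py wrist 389 264 465 420; python3 w.py top 389 264;python3 w.py side 389 264; python3 -c "
from h import *
im,d,c=shot('side'); cv2.imwrite('pics/s2.png',cv2.resize(im[100:200,120:280][...,::-1],None,fx=5,fy=5))"
```

```text
tcp [390.1 265.6  32.8] (array([252., 226.]), np.float64(198.0)) (array([252., 239.]), np.float64(180.0)) cam [306. 267. 214.]
(246, 243) [131 138 138] [378.5 262.7  79.4]
(260, 243) [134 141 139] [378.4 270.   79.5]
(246, 260) [134 142 140] [378.2 263.1  96.6]
(261, 275) [132 139 137] [378.6 269.9 107.9]
(253, 230) [124 130 128] [405.8 266.1   6.9]
(205, 240) [118 121 120] [387.8 237.2  58.2]
(296, 240) [160 163 164] [386.2 291.8  61.3]
(250, 185) [135 139 140] [359.2 264.4  38. ]
(247, 282) [54 54 56] [377.6 264.  114.2]
(243, 215) [181 187 188] [394.3 258.2   3.5]
cup (389.0, 264.0) rim z 160.4 encl [378.6 259.3] 33.6 lsq [383.2 264.9] 17.0
cup (465.0, 420.0) rim z 61.2 encl [465.4 421.1] 31.0 lsq [464.3 421.5] 28.5
stand z nan [0. 0.] 0.0 [nan nan]
cup (389.0, 264.0) rim z 200.8 encl [391.6 229.6] 7.6 lsq [391.9 259.8] 31.0
stand z 25.5 [563.2 248.7] 33.0 [562.8 248.2]
cup (389.0, 264.0) rim z 203.1 encl [388.4 249.3] 33.2 lsq [390.7 261.4] 33.7
stand z 24.3 [555.6 236.8] 29.6 [557.  238.9]
  return _methods._mean(a, axis=axis, dtype=dtype,
  ret = ret.dtype.type(ret / rcount)
w.py:16: RuntimeWarning: Mean of empty slice.
  q=P[m]; cc,r=cv2.minEnclosingCircle(q[:,:2].astype(np.float32)); print('stand z %.1f'%np.median(q[:,2]),np.round(cc,1),round(r,1),q[:,:2].mean(0).round(1))
  ret = um.true_divide(
```

View pics/s2.png

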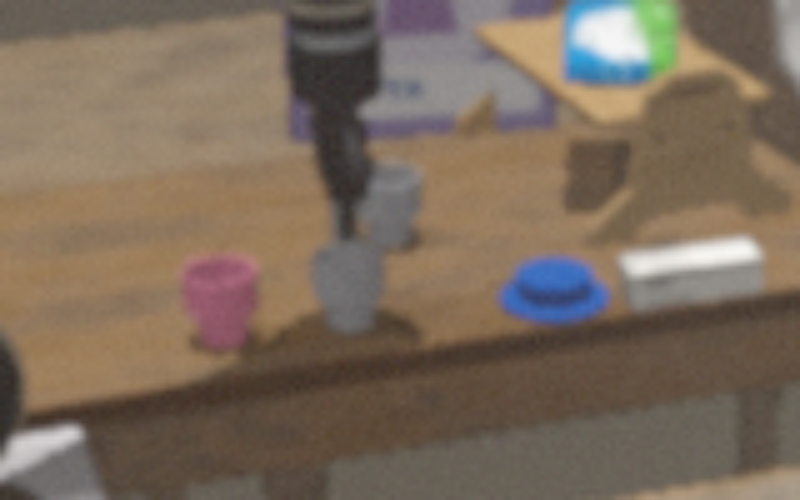

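```bash
python3 - <<'E'
from h import *
im,d,c=shot('side'); K,Rw,o=c; P=pts(c,d)
for v in range(138,152): print(v,[ (im[v,u].tolist(),P[v,u].round(0).tolist()) for u in (187,189,191)])
def pj(p):
    q=K@(Rw.T@(np.array(p)-o)); return (q[:2]/q[2]).round(1)
for z in (33,62,77): print(z,pj([390,265.6,z]))
E
```

```text
138 [([57, 52, 49], [381.0, 246.0, 124.0]), ([59, 52, 49], [384.0, 227.0, 131.0]), ([60, 52, 52], [395.0, 237.0, 125.0])]
139 [([62, 57, 51], [378.0, 238.0, 123.0]), ([63, 56, 53], [386.0, 237.0, 122.0]), ([65, 59, 59], [392.0, 227.0, 126.0])]
140 [([75, 69, 70], [377.0, 233.0, 121.0]), ([54, 47, 46], [385.0, 233.0, 120.0]), ([82, 78, 77], [394.0, 236.0, 117.0])]
141 [([94, 88, 87], [382.0, 256.0, 107.0]), ([57, 52, 50], [388.0, 245.0, 111.0]), ([87, 85, 84], [398.0, 253.0, 106.0])]
142 [([91, 85, 84], [383.0, 262.0, 100.0]), ([64, 57, 56], [390.0, 255.0, 102.0]), ([95, 93, 94], [397.0, 252.0, 102.0])]
143 [([91, 84, 82], [383.0, 264.0, 95.0]), ([54, 49, 47], [387.0, 243.0, 103.0]), ([100, 91, 87], [394.0, 241.0, 103.0])]
144 [([93, 84, 84], [383.0, 263.0, 91.0]), ([57, 49, 44], [388.0, 251.0, 95.0]), ([109, 99, 87], [395.0, 245.0, 97.0])]
145 [([98, 89, 91], [382.0, 261.0, 88.0]), ([64, 55, 51], [387.0, 245.0, 94.0]), ([107, 92, 81], [397.0, 252.0, 89.0])]
146 [([96, 92, 89], [381.0, 256.0, 86.0]), ([60, 52, 49], [389.0, 256.0, 84.0]), ([101, 87, 76], [-26.0, -1548.0, 871.0])]
147 [([102, 97, 93], [382.0, 262.0, 79.0]), ([73, 72, 72], [389.0, 259.0, 79.0]), ([101, 91, 87], [395.0, 249.0, 82.0])]
148 [([113, 104, 102], [381.0, 259.0, 75.0]), ([100, 96, 94], [390.0, 261.0, 73.0]), ([105, 102, 98], [400.0, 269.0, 69.0])]
149 [([113, 110, 110], [388.0, 293.0, 56.0]), ([106, 105, 106], [397.0, 292.0, 55.0]), ([108, 107, 107], [401.0, 278.0, 60.0])]
150 [([111, 108, 110], [388.0, 293.0, 51.0]), ([114, 112, 112], [396.0, 293.0, 50.0]), ([114, 111, 110], [403.0, 287.0, 52.0])]
151 [([112, 108, 109], [389.0, 301.0, 44.0]), ([115, 115, 115], [397.0, 295.0, 45.0]), ([115, 113, 112], [402.0, 282.0, 49.0])]
33 [189.4 156.6]
62 [189.  150.1]
77 [188.8 146.7]
```

Both cameras agree that the fingertips stand about 42 mm higher than the reported TCP (tip z≈75 at a reported 33), so I aim 42 mm lower from now on.

```bash
python3 -m crank '[[1,0,0,0,0,0,0],[1,0,0,0,0,0,0],[1,0,0,0,0,0,0],[1,0.1,-0.1,0,0,0,0],[1,0,0,0,0,0,0]]' 40 | tail -2
python3 -m crank '[[1,0,0,1,0,0,0],[1,0,0,1,0,0,0],[1,0,0,1,0,0,0],[1,0,0,1.2,0,0,0],[1,0,0,0,0,0,0]]' 40
python3 -m crank '[[-1,0,0,0,0,0,0],[-1,0,0,0,0,0,0],[-1,0,0,0,0,0,0],[-1,0,0,0,0,0,0],[-1,0,0,0,0,0,0]]' 40
python3 go.py 560 249 100
```

```text
grip_width: 0.71
grip_force: 0.0
t: 4.55
ee_pos: [387.2, 263.4, -12.2]
orientation: [-0.002, -3.138, 0.004]
ft_force: [-0.6, 0.4, -0.7]
grip_width: 1.0
grip_force: 0.0
t: 4.97
ee_pos: [389.5, 265.0, -8.6]
orientation: [0.002, 3.141, 0.001]
ft_force: [-0.6, -0.2, 1.1]
grip_width: 0.69
grip_force: 43.1
t 5.0 pos [389.5 265.   -8.6] F [-0.6 -0.2  1.1] grip 0.69 43.1 j [ 0.6   0.11 -0.51  0.95  0.    0.6 ]
yaw(y-axis vs +Y) -0.06 deg, tilt 0.06
tool delta cm [-17.06  -1.57 -10.85]
```

```bash
python3 -m crank '[[-1,0,0,-2,0,0,0],[-1,0,0,-3,0,0,0],[-1,0,0,-3,0,0,0],[-1,-2,0,-1,0,0,0],[-1,-3,-0.3,0,0,0,0]]' | tail -2
python3 -m crank '[[-1,-3,-0.3,0,0,0,0],[-1,-3,-0.3,0,0,0,0],[-1,-3,-0.3,0,0,0,0],[-1,-3,-0.4,0,0,0,0],[-1,0,0,0,0,0,0]]' | tail -2
python3 -m crank '[[-1,0,0,0,0,0,0],[-1,0,0,0,0,0,0],[-1,0,0,0,0,0,0],[-1,0,0,0,0,0,0],[-1,0,0,0,0,0,0]]' | tail -2
python3 go.py 560.5 249.5 17.5
python3 -c "
from h import *
shot('wrist','w3.png')"; python3 w.py wrist 560 249
```

```text
grip_width: 0.691
grip_force: 43.4
grip_width: 0.695
grip_force: 43.4
grip_width: 0.691
grip_force: 43.4
t 6.2 pos [558.3 248.8  81.3] F [ 1.1 -0.2 -0.3] grip 0.69 43.4 j [ 0.42  0.31 -0.05  1.21  0.    0.42]
yaw(y-axis vs +Y) -0.00 deg, tilt 0.02
tool delta cm [-0.22  0.06  6.38]
cup (560.0, 249.0) rim z 203.9 encl [540.4 250. ] 29.7 lsq [508.3 249.9] 39.3
stand z 24.1 [560.7 249.3] 32.9 [549.4 249.2]
```

View pics/w3.png

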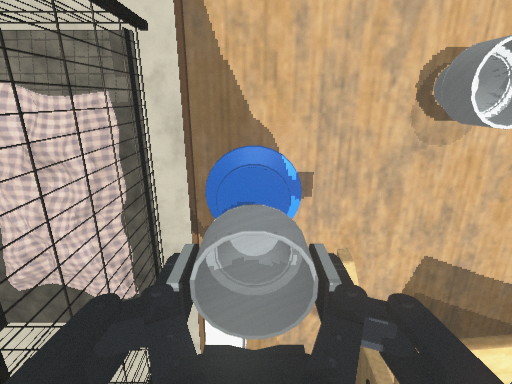

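The cup is held upright at (253,285) above the stand (253,190). I'll measure where its rim sits in the grasp.

```bash
cat > held.py <<'E'
from w import *; s=manip.state(); im,d,c=shot('wrist'); P=pts(c,d); e=s['ee_pos']
zr=P[...,2]-e[2]
m=(np.abs(P[...,1]-e[1])<27)&(P[...,0]<e[0]+10)&(P[...,0]>e[0]-40)&(zr>55)&(zr<85)&(d>0)
zt=np.percentile(zr[m],97); q=P[m&(zr>zt-3)]; f,r=circ(q[:,:2]); print('held rim rel z %.1f'%zt,'off',(f-e[:2]).round(1),'r',r.round(1),len(q))
stand(im,d,c)
E
python3 held.py
```

```text
held rim rel z 70.4 off [-1.5  0.9] r 27.8 1085
stand z 24.1 [560.7 249.1] 32.9 [549.5 249.2]
```

```bash
python3 -m crank '[[-1,-0.3,0,2,0,0,0],[-1,0,0,2,0,0,0],[-1,0,0,1.5,0,0,0],[-1,0,0,0.7,0,0,0],[-1,0,0,0,0,0,0]]'
python3 -m crank '[[-1,0,0,0.1,0,0,0],[-1,0,0,0,0,0,0],[-1,0,0,0,0,0,0],[-1,0,0,0,0,0,0],[-1,0,0,0,0,0,0]]' | head -4
python3 go.py 562 248.4 16.6
```

```text
t: 6.78
ee_pos: [561.3, 248.3, 17.8]
orientation: [-0.001, -3.14, 0.001]
ft_force: [0.1, -0.1, 0.0]
grip_width: 0.689
grip_force: 43.6
t: 7.2
ee_pos: [562.4, 248.6, 18.4]
orientation: [0.002, 3.141, 0.0]
ft_force: [-0.5, 0.3, -0.9]
t 7.2 pos [562.4 248.6  18.4] F [-0.5  0.3 -0.9] grip 0.69 43.5 j [ 0.42  0.34 -0.15  1.08 -0.    0.42]
yaw(y-axis vs +Y) -0.06 deg, tilt 0.05
tool delta cm [ 0.04 -0.02  0.18]
```

```bash
python3 -m crank '[[-1,0,0,0.15,0,0,0],[-1,0,0,0,0,0,0],[1,0,0,0,0,0,0],[1,0,0,0,0,0,0],[1,0,0,0,0,0,0]]' | tail -3
python3 -m crank '[[1,0,0,-2,0,0,0],[1,0,0,-3,0,0,0],[1,0,0,-3.5,0,0,0],[1,0,0,-1,0,0,0],[1,1.9,3.4,0,0,0,0]]' | tail -2
python3 -m crank '[[1,1.9,3.4,0,0,0,0],[1,1.9,3.4,0,0,0,0],[1,1.9,3.4,0,0,0,0],[1,1.9,3.4,0,0,0,0],[1,0,0,0,0,0,0]]' | tail -2
python3 w.py wrist 465 420; python3 go.py 465 420.5 -12;python3 w.py top 562 249
```

```text
ft_force: [0.9, 0.2, -0.3]
grip_width: 1.003
grip_force: 0.0
grip_width: 0.997
grip_force: 0.0
grip_width: 0.998
grip_force: 0.0
cup (465.0, 420.0) rim z 199.9 encl [459.4 382.3] 8.0 lsq [459.2 386.6] 6.0
stand z 24.1 [559.9 250.2] 32.8 [548.9 259. ]
t 8.5 pos [465.3 421.5 111.1] F [0.6 0.4 0. ] grip 1.0 0.0 j [0.74 0.33 0.04 1.28 0.   0.73]
yaw(y-axis vs +Y) 0.24 deg, tilt 0.02
tool delta cm [ 0.03 -0.1  12.31]
cup (562.0, 249.0) rim z 90.2 encl [563.  248.6] 29.9 lsq [563.3 248.7] 28.5
stand z 25.0 [561.2 245.4] 31.9 [551.4 232.4]
```

```bash
python3 -m crank '[[1,0,0,3,0,0,0],[1,0,0,3,0,0,0],[1,0,0,3,0,0,0],[1,0,0,3.2,0,0,0],[1,0,0,0,0,0,0]]' | sed -n 2,4p
python3 -m crank '[[-1,0,0,0,0,0,0],[-1,0,0,0,0,0,0],[-1,0,0,0,0,0,0],[-1,0,0,0,0,0,0],[-1,0,0,0,0,0,0]]' 40
python3 -m crank '[[-1,0,0,-3,0,0,0],[-1,0,0,-4,0,0,0],[-1,0,0,-4,0,0,0],[-1,0,0,-3,0,0,0],[-1,0,0,0,0,0,0]]' | tail -2
python3 -m crank '[[-1,-1.9,-3.4,0,0,0,0],[-1,-1.9,-3.4,0,0,0,0],[-1,-1.9,-3.4,0,0,0,0],[-1,-1.9,-3.4,0,0,0,0],[-1,-1.9,-3.4,0,0,0,0]]' | tail -2
python3 -m crank '[[-1,0,0,0,0,0,0],[-1,0,0,0,0,0,0],[-1,0,0,0,0,0,0],[-1,0,0,0,0,0,0],[-1,0,0,0,0,0,0]]' | tail -2
python3 held.py; python3 w.py wrist 562 249; python3 go.py 562 248.5 51
```

```text
ee_pos: [464.7, 414.0, -17.1]
orientation: [-0.005, -3.134, 0.011]
ft_force: [-1.1, -1.7, -0.6]
t: 9.38
ee_pos: [469.0, 419.6, -7.9]
orientation: [0.002, 3.138, 0.004]
ft_force: [1.6, -1.1, 6.5]
grip_width: 0.679
grip_force: 43.9
grip_width: 0.677
grip_force: 43.3
grip_width: 0.676
grip_force: 43.4
grip_width: 0.676
grip_force: 43.4
held rim rel z 69.8 off [-5.  1.] r 28.0 1200
stand z 24.0 [558.9 249.1] 32.5 [539.1 249.3]
cup (562.0, 249.0) rim z 200.2 encl [553.7 248.9] 39.1 lsq [556.7 250.1] 29.4
stand z 24.0 [557.9 249.1] 32.3 [539.1 249.4]
t 10.7 pos [561.6 249.7 129.4] F [ 0.3 -0.2 -1.5] grip 0.67 43.4 j [0.42 0.3  0.04 1.31 0.   0.42]
yaw(y-axis vs +Y) 0.05 deg, tilt 0.01
tool delta cm [-0.04 -0.12  7.84]
```

```bash
cat >> held.py <<'E'
# tilt: per-azimuth highest points of the near half rim
b=[]
for a in range(-180,180,10):
    t=np.radians(np.arctan2); 
E
sed -i '/^# tilt/,$d' held.py; cat >> held.py <<'E'
C=f; rr=np.hypot(P[...,0]-C[0],P[...,1]-C[1]); az=np.degrees(np.arctan2(P[...,1]-C[1],P[...,0]-C[0]))
mm=(rr>26)&(rr<31)&(zr>50)&(zr<90)&(d>0); b=[]
for a in range(-180,180,15):
    k=mm&(az>=a)&(az<a+15)
    if k.sum()>8 and abs(a+7)>30: b.append([*np.median(P[k],0)[:2],np.percentile(zr[k],95)])
b=np.array(b); A=np.c_[b[:,:2]-C,np.ones(len(b))]; print('rim slope x,y,h',np.linalg.lstsq(A,b[:,2],rcond=None)[0].round(3)); print(b[:,2].round(1))
E
python3 held.py
```

```text
held rim rel z 69.8 off [-5.  1.] r 28.0 1195
stand z 24.0 [558.5 249. ] 32.4 [539.2 249.4]
rim slope x,y,h [ 7.9000e-02 -3.0000e-03  7.3196e+01]
[69.4 69.4 69.6 69.6 70.  82.  81.4 78.1 69.2 69.2 69.1 69.3 77.9 81.4
 81.6 69.6 69.5 69.6 69.5 69.5]
```

```bash
python3 -m crank '[[-1,-0.4,-0.1,1,0,0,0],[-1,0,0,1.5,0,0,0],[-1,0,0,1.5,0,0,0],[-1,0,0,1.5,0,0,0],[-1,0,0,0,0,0,0]]' | sed -n 2,4p
python3 -m crank '[[-1,0,0,0.8,0,0,0],[-1,0,0,0.5,0,0,0],[-1,0,0,0.5,0,0,0],[-1,0,0,0.3,0,0,0],[-1,0,0,0,0,0,0]]'
python3 go.py 566 248.5 51.2
```

```text
ee_pos: [564.2, 246.9, 70.3]
orientation: [-0.001, -3.137, 0.004]
ft_force: [-0.9, -0.9, -1.0]
t: 11.62
ee_pos: [565.9, 247.5, 52.9]
orientation: [-0.001, -3.141, 0.0]
ft_force: [-0.1, -1.1, -1.6]
grip_width: 0.674
grip_force: 43.4
t 11.6 pos [565.9 247.5  52.9] F [-0.1 -1.1 -1.6] grip 0.67 43.4 j [ 0.41  0.33 -0.09  1.15 -0.    0.41]
yaw(y-axis vs +Y) -0.05 deg, tilt 0.03
tool delta cm [-0.01  0.1   0.17]
```

```bash
python3 -m crank '[[-1,0,0.1,0.15,0,0,0],[-1,0,0,0,0,0,0],[1,0,0,0,0,0,0],[1,0,0,0,0,0,0],[1,0,0,0,0,0,0]]' | tail -3
python3 -m crank '[[1,0,0,-2,0,0,0],[1,0,0,-3,0,0,0],[1,0,0,-3,0,0,0],[1,0,0,-2,0,0,0],[1,0,-3,0,0,0,0]]' | tail -2
python3 -m crank '[[1,0.7,-3.8,0,0,0,0],[1,0.7,-3.8,0,0,0,0],[1,0.7,-3.8,0,0,0,0],[1,0.7,-3.8,0,0,0,0],[1,0.7,-3.8,0,0,0,0]]' | tail -2
python3 -m crank '[[1,0.7,-3.8,0,0,0,0],[1,0.7,-3.8,0,0,0,0],[1,0.7,-3.8,0,0,0,0],[1,0,-3.8,0,0,0,0],[1,0,-3.8,0,0,0,0]]' | tail -2
python3 -m crank '[[1,0,-3.8,0,0,0,0],[1,0,-3.8,0,0,0,0],[1,0,-3.8,0,0,0,0],[1,0,0,0,0,0,0],[1,0,0,0,0,0,0]]' | tail -2
python3 go.py 505 -324 -8; python3 w.py wrist 505 -324 540 -424 2>/dev/null;python3 w.py top 562 249
```

```text
ft_force: [0.8, -0.7, 0.2]
grip_width: 0.995
grip_force: 0.0
grip_width: 0.998
grip_force: 0.0
grip_width: 1.003
grip_force: 0.0
grip_width: 1.002
grip_force: 0.0
grip_width: 0.999
grip_force: 0.0
t 13.7 pos [ 509.2 -277.3  151.6] F [-0.7  0.8 -0.4] grip 1.0 0.0 j [-0.5   0.23  0.    1.34  0.   -0.49]
yaw(y-axis vs +Y) -0.26 deg, tilt 0.02
tool delta cm [ 0.4  -4.67 15.96]
cup (505.0, -324.0) rim z 67.2 encl [ 503.7 -324. ] 29.9 lsq [ 503.4 -324.1] 27.6
cup (540.0, -424.0) rim z 65.8 encl [ 538.4 -424.6] 30.2 lsq [ 538.2 -424.3] 28.4
stand z nan [0. 0.] 0.0 [nan nan]
cup (562.0, 249.0) rim z 122.9 encl [564.1 249.1] 30.0 lsq [564.  248.5] 28.5
stand z 25.8 [561.8 246.5] 32.0 [551.6 231.9]
```

```bash
python3 -m crank '[[1,0.3,-2.4,1,0,0,0],[1,0.25,-2.3,2,0,0,0],[1,0,0,3,0,0,0],[1,0,0,3,0,0,0],[1,0,0,1,0,0,0]]' | tail -2
python3 -m crank '[[1,0,0,1.5,0,0,0],[1,0,0,1.5,0,0,0],[1,0,0,1,0,0,0],[1,0,0,0.8,0,0,0],[1,0,0,0,0,0,0]]' | tail -2
python3 -m crank '[[1,0,0,0.3,0,0,0],[1,0,0,0.3,0,0,0],[1,0,0,0,0,0,0],[1,0,0,0,0,0,0],[1,0,0,0,0,0,0]]' | tail -2
python3 go.py 503.5 -324 -7
```

```text
grip_width: 1.0
grip_force: 0.0
grip_width: 1.0
grip_force: 0.0
grip_width: 1.0
grip_force: 0.0
t 15.1 pos [ 504.3 -322.6   -1.6] F [-0.5  0.7 -0.5] grip 1.0 0.0 j [-0.57  0.33 -0.22  1.03  0.   -0.57]
yaw(y-axis vs +Y) -0.06 deg, tilt 0.04
tool delta cm [ 0.08 -0.14  0.54]
```

```bash
python3 -m crank '[[1,0.1,-0.15,0.5,0,0,0],[1,0,0,0,0,0,0],[-1,0,0,0,0,0,0],[-1,0,0,0,0,0,0],[-1,0,0,0,0,0,0]]' 40| tail -2
python3 -m crank '[[-1,0,0,0,0,0,0],[-1,0,0,0,0,0,0],[-1,0,0,-1,0,0,0],[-1,0,0,-2,0,0,0],[-1,0,0,-3,0,0,0]]'
python3 -m crank '[[-1,0,0,-3,0,0,0],[-1,0,0,-4,0,0,0],[-1,0,0,-4,0,0,0],[-1,-0.4,3.8,0,0,0,0],[-1,-0.4,3.8,0,0,0,0]]' | tail -2
python3 -m crank '[[-1,-0.4,3.8,0,0,0,0],[-1,-0.4,3.8,0,0,0,0],[-1,-0.4,3.8,0,0,0,0],[-1,-0.4,3.8,0,0,0,0],[-1,-0.4,3.8,0,0,0,0]]' | tail -2
python3 -m crank '[[-1,-0.4,3.8,0,0,0,0],[-1,-0.4,3.8,0,0,0,0],[-1,-0.4,3.8,0,0,0,0],[-1,-0.4,3.8,0,0,0,0],[-1,-0.4,3.8,0,0,0,0]]' | tail -2
python3 -m crank '[[-1,-0.4,3.8,0,0,0,0],[-1,-0.4,3.8,0,0,0,0],[-1,-0.4,3.8,0,0,0,0],[-1,0,0,0,0,0,0],[-1,0,0,0,0,0,0]]' | tail -2
python3 held.py; python3 go.py 563 248.5 86
```

```text
grip_width: 0.682
grip_force: 42.9
t: 15.88
ee_pos: [501.2, -322.7, 51.4]
orientation: [-0.001, -3.137, -0.005]
ft_force: [0.9, 0.5, -1.9]
grip_width: 0.677
grip_force: 42.9
grip_width: 0.681
grip_force: 43.1
grip_width: 0.677
grip_force: 43.1
grip_width: 0.677
grip_force: 43.1
grip_width: 0.676
grip_force: 43.3
held rim rel z 72.7 off [-0.4  1. ] r 27.8 1112
stand z 24.0 [556.9 249.6] 32.2 [538.6 248.9]
rim slope x,y,h [ 2.2000e-02 -5.0000e-03  7.5219e+01]
[72.3 72.5 72.5 72.5 80.1 82.1 80.7 74.7 72.4 72.2 72.1 72.2 73.5 80.7
 82.1 79.6 72.4 72.5 72.3 72.4]
t 17.6 pos [563.2 246.8 163. ] F [-0.4 -0.6 -1.2] grip 0.68 43.3 j [ 0.41  0.3   0.11  1.39 -0.    0.41]
yaw(y-axis vs +Y) 0.05 deg, tilt 0.04
tool delta cm [0.02 0.18 7.7 ]
```

```bash
python3 -m crank '[[-1,0.15,0.15,1,0,0,0],[-1,0,0,1.5,0,0,0],[-1,0,0,1.5,0,0,0],[-1,0,0,1.5,0,0,0],[-1,0,0,0,0,0,0]]' | sed -n 2,4p
python3 -m crank '[[-1,0,0,1,0,0,0],[-1,0,0,0.7,0,0,0],[-1,0,0,0.4,0,0,0],[-1,0,0,0.3,0,0,0],[-1,0,0,0,0,0,0]]'
python3 go.py 561.4 248.4 82.3
```

```text
ee_pos: [560.2, 245.3, 104.5]
orientation: [-0.005, -3.137, 0.003]
ft_force: [-0.6, -0.3, -0.9]
t: 18.43
ee_pos: [562.0, 247.4, 83.5]
orientation: [-0.002, -3.141, 0.0]
ft_force: [-0.2, -0.2, -0.6]
grip_width: 0.68
grip_force: 43.3
t 18.4 pos [562.  247.4  83.5] F [-0.2 -0.2 -0.6] grip 0.68 43.3 j [ 0.41  0.31 -0.04  1.22  0.    0.42]
yaw(y-axis vs +Y) -0.06 deg, tilt 0.03
tool delta cm [0.06 0.1  0.12]
```

```bash
python3 -m crank '[[-1,0,0.1,0.1,0,0,0],[-1,0,0,0,0,0,0],[1,0,0,0,0,0,0],[1,0,0,0,0,0,0],[1,0,0,0,0,0,0]]' | tail -3
python3 -m crank '[[1,0,0,-2,0,0,0],[1,0,0,-3,0,0,0],[1,0,0,-3,0,0,0],[1,0,0,-1,0,0,0],[1,0,-3,0,0,0,0]]' | tail -2
python3 -m crank '[[1,0.3,-4,0,0,0,0],[1,0.3,-4,0,0,0,0],[1,0.3,-4,0,0,0,0],[1,0.3,-4,0,0,0,0],[1,0.3,-4,0,0,0,0]]' | tail -2
python3 -m crank '[[1,0.3,-4,0,0,0,0],[1,0.3,-4,0,0,0,0],[1,0.3,-4,0,0,0,0],[1,0,-4,0,0,0,0],[1,0,-4,0,0,0,0]]' | tail -2
python3 -m crank '[[1,0,-4,0,0,0,0],[1,0,-4,0,0,0,0],[1,0,-4,0,0,0,0],[1,0,-4,0,0,0,0],[1,0,0,0,0,0,0]]' | tail -2
python3 -m crank '[[1,0,0,0,0,0,0],[1,0,0,0,0,0,0],[1,0,0,0,0,0,0],[1,0,0,0,0,0,0],[1,0,0,0,0,0,0]]' | tail -2
python3 go.py 538 -424 -7; python3 w.py wrist 540 -424 2>/dev/null;python3 w.py top 562 249
```

```text
ft_force: [-0.3, 0.1, 0.1]
grip_width: 1.0
grip_force: 0.0
grip_width: 0.999
grip_force: 0.0
grip_width: 1.0
grip_force: 0.0
grip_width: 0.999
grip_force: 0.0
grip_width: 1.003
grip_force: 0.0
grip_width: 1.0
grip_force: 0.0
t 20.9 pos [ 537.8 -340.2  173.3] F [-0.   0.3  0.7] grip 1.0 0.0 j [-0.56  0.34  0.19  1.42  0.   -0.56]
yaw(y-axis vs +Y) 0.04 deg, tilt 0.03
tool delta cm [-0.   -8.37 18.03]
cup (540.0, -424.0) rim z 66.1 encl [ 538.8 -424.8] 30.1 lsq [ 538.4 -424.6] 28.4
stand z nan [0. 0.] 0.0 [nan nan]
cup (562.0, 249.0) rim z 156.4 encl [564.3 249.1] 30.3 lsq [564.8 248.9] 28.9
stand z 25.8 [561.6 246.2] 32.0 [550.9 232.1]
```

```bash
python3 -m crank '[[1,0,-2.8,1,0,0,0],[1,0,-2.8,2,0,0,0],[1,0,-2.8,3,0,0,0],[1,0,0,3,0,0,0],[1,0,0,2,0,0,0]]' | tail -2
python3 -m crank '[[1,0,0,2,0,0,0],[1,0,0,1.5,0,0,0],[1,0,0,1,0,0,0],[1,0,0,0.8,0,0,0],[1,0,0,0,0,0,0]]' | tail -2
python3 -m crank '[[1,0,0,0.7,0,0,0],[1,0,0,0.5,0,0,0],[1,0,0,0.2,0,0,0],[1,0,0,0,0,0,0],[1,0,0,0,0,0,0]]' | tail -2
python3 go.py 538.4 -424.6 -7
```

```text
grip_width: 1.002
grip_force: 0.0
grip_width: 0.998
grip_force: 0.0
grip_width: 1.0
grip_force: 0.0
t 22.3 pos [ 537.5 -425.5   -3.8] F [-0.5  0.4  0.6] grip 1.0 0.0 j [-0.67  0.48  0.01  1.1  -0.   -0.67]
yaw(y-axis vs +Y) -0.06 deg, tilt 0.02
tool delta cm [-0.09  0.09  0.32]
```

```bash
python3 -m crank '[[1,-0.1,0.1,0.3,0,0,0],[1,0,0,0,0,0,0],[-1,0,0,0,0,0,0],[-1,0,0,0,0,0,0],[-1,0,0,0,0,0,0]]' 40| tail -2
python3 -m crank '[[-1,0,0,0,0,0,0],[-1,0,0,0,0,0,0],[-1,0,0,-1,0,0,0],[-1,0,0,-2,0,0,0],[-1,0,0,-3,0,0,0]]'
python3 -m crank '[[-1,0,0,-4,0,0,0],[-1,0,0,-4,0,0,0],[-1,0,0,-4,0,0,0],[-1,0,0,-2,0,0,0],[-1,0,3.5,0,0,0,0]]' | tail -2
python3 -m crank '[[-1,-0.2,4,0,0,0,0],[-1,-0.2,4,0,0,0,0],[-1,-0.2,4,0,0,0,0],[-1,-0.2,4,0,0,0,0],[-1,-0.2,4,0,0,0,0]]' | tail -2
python3 -m crank '[[-1,-0.2,4,0,0,0,0],[-1,-0.2,4,0,0,0,0],[-1,-0.2,4,0,0,0,0],[-1,-0.2,4,0,0,0,0],[-1,-0.2,4,0,0,0,0]]' | tail -2
python3 -m crank '[[-1,-0.2,4,0,0,0,0],[-1,0,4,0,0,0,0],[-1,0,4,0,0,0,0],[-1,0,4,0,0,0,0],[-1,0,4,0,0,0,0]]' | tail -2
python3 -m crank '[[-1,0,3,0,0,0,0],[-1,0,0,0,0,0,0],[-1,0,0,0,0,0,0],[-1,0,0,0,0,0,0],[-1,0,0,0,0,0,0]]' | tail -2
python3 held.py; python3 go.py 563 248.5 118
```

```text
grip_width: 0.7
grip_force: 43.1
t: 23.12
ee_pos: [536.5, -423.0, 50.6]
orientation: [-0.002, -3.137, -0.006]
ft_force: [0.2, -0.0, -0.2]
grip_width: 0.698
grip_force: 43.3
grip_width: 0.702
grip_force: 43.4
grip_width: 0.694
grip_force: 43.4
grip_width: 0.699
grip_force: 43.4
grip_width: 0.701
grip_force: 43.4
grip_width: 0.701
grip_force: 43.4
held rim rel z 72.5 off [-1.1  1.1] r 27.8 1130
stand z 24.0 [558.9 248.6] 32.6 [539.  244.8]
rim slope x,y,h [ 2.3000e-02 -1.3000e-02  7.4185e+01]
[72.2 72.  72.2 72.5 75.7 81.2 81.  72.2 72.2 72.  71.7 71.6 71.7 81.
 81.2 72.6 72.  71.9 72.  72. ]
t 25.2 pos [561.2 239.1 193.2] F [-0.2 -0.  -0.3] grip 0.7 43.4 j [ 0.4   0.29  0.17  1.45 -0.    0.41]
yaw(y-axis vs +Y) -0.16 deg, tilt 0.01
tool delta cm [-0.17  0.94  7.52]
```

```bash
python3 -m crank '[[-1,-0.1,0.9,0,0,0,0],[-1,0,0,1.5,0,0,0],[-1,0,0,1.5,0,0,0],[-1,0,0,1,0,0,0],[-1,0,0,0,0,0,0]]' | sed -n 2,4p
python3 -m crank '[[-1,0,0,1,0,0,0],[-1,0,0,1,0,0,0],[-1,0,0,0.7,0,0,0],[-1,0,0,0.6,0,0,0],[-1,0,0,0.2,0,0,0]]'
python3 -m crank '[[-1,0,0,0,0,0,0],[-1,0,0,0,0,0,0],[-1,0,0,0,0,0,0],[-1,0,0,0,0,0,0],[-1,0,0,0,0,0,0]]'
python3 go.py 562.5 248.3 116.5
```

```text
ee_pos: [561.1, 248.7, 150.5]
orientation: [-0.003, -3.138, 0.002]
ft_force: [-0.6, -0.0, -1.2]
t: 26.08
ee_pos: [561.6, 249.3, 116.6]
orientation: [-0.002, -3.14, 0.001]
ft_force: [0.1, -0.1, -0.8]
grip_width: 0.7
grip_force: 43.5
t: 26.5
ee_pos: [562.3, 249.6, 118.3]
orientation: [0.002, 3.141, 0.0]
ft_force: [-0.4, -0.7, -0.4]
grip_width: 0.699
grip_force: 43.5
t 26.5 pos [562.3 249.6 118.3] F [-0.4 -0.7 -0.4] grip 0.7 43.5 j [ 0.42  0.3   0.02  1.29 -0.    0.42]
yaw(y-axis vs +Y) -0.06 deg, tilt 0.04
tool delta cm [-0.02 -0.13  0.18]
```

```bash
python3 -m crank '[[-1,0,-0.1,0.15,0,0,0],[-1,0,0,0,0,0,0],[1,0,0,0,0,0,0],[1,0,0,0,0,0,0],[1,0,0,0,0,0,0]]' | tail -3
python3 -m crank '[[1,0,0,-2,0,0,0],[1,0,0,-3,0,0,0],[1,0,0,-2.5,0,0,0],[1,0,0,0,0,0,0],[1,0,-3,0,0,0,0]]' | tail -2
python3 -m crank '[[-1,0,-4,0,0,0,0],[-1,0,-4,0,0,0,0],[-1,0,-4,0,0,0,0],[-1,0,-4,0,0,0,0],[-1,0,-4,0,0,0,0]]' | tail -2
python3 -m crank '[[-1,0,-4,0,0,0,0],[-1,0,-4,0,0,0,0],[-1,0,-4,0,0,0,0],[-1,0,-4,0,0,0,0],[-1,0,0,0,0,0,0]]' | tail -2
python3 w.py top 562 249; python3 go.py 
python3 -c "
from h import *
shot('wrist','w4.png')
a=shot('side')[0][80:210,150:350]; b=shot('top')[0][120:250,250:400]
cv2.imwrite('pics/st4.png',cv2.resize(np.hstack([a,b])[...,::-1],None,fx=2.2,fy=2.2,interpolation=cv2.INTER_CUBIC))"
```

```text
ft_force: [0.3, 0.2, 0.3]
grip_width: 1.002
grip_force: 0.0
grip_width: 1.001
grip_force: 0.0
grip_width: 0.3
grip_force: 0.0
grip_width: -0.002
grip_force: 0.0
cup (562.0, 249.0) rim z 191.2 encl [563.9 247.8] 29.6 lsq [563.6 248.1] 28.5
stand z 25.2 [561.8 246.5] 32.0 [552.5 231.7]
t 28.2 pos [ 561.3 -145.   190.8] F [ 0.1 -0.3 -0.3] grip -0.0 0.0 j [-0.25  0.23  0.09  1.43 -0.   -0.25]
yaw(y-axis vs +Y) -0.37 deg, tilt 0.03
```

View pics/st4.png

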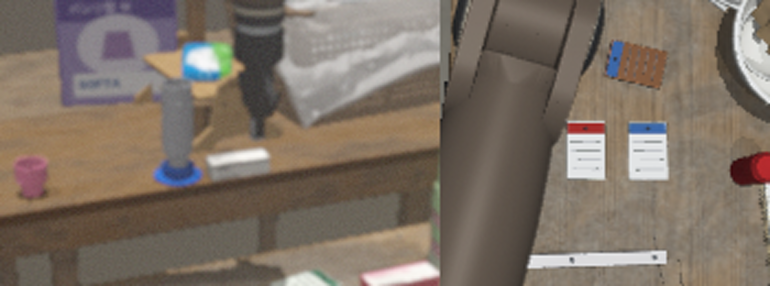

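View pics/w4.png

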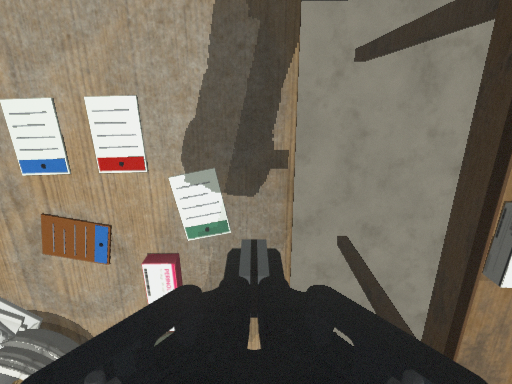

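The side crop shows the stack of 4 standing on the stand, and the pink cup untouched. The wrist view shows card_b (35,135), card_a (115,133), card_c (200,204), and the brown decoy (75,238). Now I'll measure the cards and bar.

```bash
cat > cards.py <<'E'
import sys; from h import *
def cards(n):
    im,d,c=shot(n); P=pts(c,d); H=cv2.cvtColor(im,cv2.COLOR_RGB2HSV).astype(int); h,s,v=H[...,0],H[...,1],H[...,2]
    reg=(P[...,2]<14)&(P[...,2]>-10)&(P[...,0]>300)&(P[...,0]<700)&(P[...,1]<-120)&(P[...,1]>-500)&(d>0)
    strip=dict(a=((h<8)|(h>172))&(s>120),b=(h>100)&(h<125)&(s>110),c=(h>60)&(h<90)&(s>80))
    white=reg&(s<45)&(v>150); out={}
    for k,m in strip.items():
        best=None
        nl,L,st,ce=cv2.connectedComponentsWithStats(((reg&m)|white).astype(np.uint8))
        for i in range(1,nl):
            q=ray(c,np.argwhere(L==i)[:,::-1],4)[:,:2]
            if len(q)<60 : continue
            sm=(L==i)&m&reg
            if sm.sum()<15 or sm.sum()>0.5*(L==i).sum(): continue
            (cx,cy),(w,hh),a=cv2.minAreaRect(q.astype(np.float32))
            sc=ray(c,np.argwhere(sm)[:,::-1],4)[:,:2].mean(0)-[cx,cy]
            a=(a+45)%90-45; ex=[np.cos(np.radians(a)),np.sin(np.radians(a))]
            if abs(sc@ex)<.8*np.hypot(*sc): a-=90*np.sign(a); 
            print('card',k,np.round([cx,cy],1),np.round([w,hh]),'ang %.1f'%a); out[k]=(cx,cy,a)
    m=reg&(P[...,0]<400)&(P[...,0]>315)&(P[...,2]>4)&(s<45)&(v>150)
    nl,L,st,ce=cv2.connectedComponentsWithStats(m.astype(np.uint8))
    if nl>1:
        i=1+np.argmax(st[1:,4]); q=ray(c,np.argwhere(L==i)[:,::-1],12)[:,:2]
        (cx,cy),(w,hh),a=cv2.minAreaRect(q.astype(np.float32)); a=(a+45)%90-45
        f=np.array([cx,cy])+min(w,hh)/2*np.array([np.cos(np.radians(a)),np.sin(np.radians(a))])
        print('bar ctr',np.round([cx,cy],1),np.round([w,hh],1),'ang %.2f'%a,'face mid',f.round(1))
        B=np.array([[np.cos(np.radians(a)),np.sin(np.radians(a))],[-np.sin(np.radians(a)),np.cos(np.radians(a))]])
        for k,o in out.items(): print(' ',k,'in bar frame',(B@(np.array(o[:2])-f)).round(1),'%.1f deg'%(o[2]-a))
for n in sys.argv[1:]: print(n); cards(n)
E
python3 -m crank '[[-0.2,2,-3.5,0,0,0,0],[-0.2,2,-3.5,0,0,0,0],[-0.2,2,-3.5,0,0,0,0],[-0.2,2,0,0,0,0,0],[-0.2,0,0,0,0,0,0]]' | tail -2
python3 cards.py top wrist; python3 go.py
```

```text
grip_width: 0.402
grip_force: 0.0
top
card c [ 619.9 -217.1] [95. 66.] ang 11.1
bar ctr [ 351.9 -440.6] [18.1 14.4] ang 0.17 face mid [ 359.1 -440.6]
  c in bar frame [261.5 222.7] 10.9 deg
wrist
card a [ 521.1 -316.4] [68. 94.] ang -0.1
card b [ 517.3 -421.5] [109.  67.] ang 3.6
card c [ 620.7 -218.2] [106.  64.] ang 9.6
bar ctr [ 344.9 -356.3] [ 21.3 185.7] ang 3.14 face mid [ 355.5 -355.7]
  a in bar frame [167.5  30.2] -3.2 deg
  b in bar frame [157.9 -74.5] 0.4 deg
  c in bar frame [272.3 122.8] 6.4 deg
t 28.9 pos [ 481.9 -245.3  191.9] F [0.2 1.5 0.6] grip 0.4 0.0 j [-0.47  0.15 -0.01  1.41  0.   -0.47]
yaw(y-axis vs +Y) 0.00 deg, tilt 0.06
```

```bash
python3 -m crank '[[-0.2,-1.3,-2.3,2,0,0,0],[-0.2,-1.3,-2.4,2,0,0,0],[-0.2,-1.3,-2.4,2,0,0,0],[-0.2,0,0,3,0,0,0],[-0.2,0,0,3,0,0,0]]' | tail -2
python3 cards.py wrist
python3 -m crank '[[-0.2,0,0,3,0,0,0],[-0.2,0,0,2,0,0,0],[-0.2,0,0,1.5,0,0,0],[-0.2,0,0,1.5,0,0,0],[-0.2,0,0,0,0,0,0]]' | tail -2
python3 -m crank '[[-0.2,0,0,0.5,0,0,0],[-0.2,0,0,0.4,0,0,0],[-0.2,0,0,0,0,0,0],[-0.2,0,0,0,0,0,0],[-0.2,0,0,0,0,0,0]]' | tail -2
python3 go.py 521 -316.4 -40
```

```text
grip_width: 0.4
grip_force: 0.0
wrist
card a [ 521.3 -317. ] [95. 65.] ang 1.0
card b [ 517.7 -423.3] [107.  69.] ang 1.9
grip_width: 0.403
grip_force: 0.0
grip_width: 0.402
grip_force: 0.0
t 30.2 pos [ 521.1 -317.6  -16.7] F [ 0.1 -0.5 -0.2] grip 0.4 0.0 j [-0.55  0.36 -0.21  1.   -0.   -0.55]
yaw(y-axis vs +Y) -0.05 deg, tilt 0.07
tool delta cm [0.01 0.12 2.33]
```

```bash
python3 -m crank '[[-0.2,0,0,0.8,0,0,0],[-0.2,0,0,0.7,0,0,0],[-0.2,0,0,0,0,0,0],[-0.2,0,0,0,0,0,0],[-0.2,0,0,0,0,0,0]]' | sed -n 2,4p
python3 -m crank '[[-0.2,0,0,0.2,0,0,0],[-0.2,0,0,0.2,0,0,0],[-0.2,0,0,0,0,0,0],[-0.2,0,0,0,0,0,0],[-0.2,0,0,0,0,0,0]]' | sed -n 2,4p
python3 -m crank '[[-0.2,0,0,0.2,0,0,0],[-0.2,0,0,0,0,0,0],[-0.2,0,0,0,0,0,0],[-0.2,0,0,0,0,0,0],[-0.2,0,0,0,0,0,0]]' | sed -n 2,4p
python3 -m crank '[[-0.2,0,0,0.2,0,0,0],[-0.2,0,0,0,0,0,0],[-0.2,0,0,0,0,0,0],[-0.2,0,0,0,0,0,0],[-0.2,0,0,0,0,0,0]]' | sed -n 2,4p
```

```text
ee_pos: [520.4, -317.4, -32.8]
orientation: [-0.002, -3.141, -0.0]
ft_force: [0.2, 0.1, 0.0]
ee_pos: [520.9, -317.6, -36.1]
orientation: [0.002, 3.141, -0.001]
ft_force: [-0.3, 0.3, 4.4]
ee_pos: [520.9, -317.7, -36.3]
orientation: [0.002, 3.14, -0.002]
ft_force: [-5.6, 2.4, 15.9]
ee_pos: [521.2, -317.8, -36.3]
orientation: [0.002, 3.139, -0.003]
ft_force: [-9.1, 3.4, 29.5]
```

```bash
python3 -m crank '[[-0.2,0,0,-0.28,0,0,0],[-0.2,0,0,0,0,0,0],[-0.2,0,0,0,0,0,0],[-0.2,0,0,0,0,0,0],[-0.2,0,0,0,0,0,0]]' | sed -n 2,4p
python3 -m crank '[[-0.2,0.5,0,0,0,0,0],[-0.2,1,0,0,0,0,-1],[-0.2,1,0,0,0,0,-1],[-0.2,1,0,0,0,0,0],[-0.2,0.5,0,0,0,0,0]]' | sed -n 2,4p
python3 -m crank '[[-0.2,0,0,0,0,0,0],[-0.2,0,0,0,0,0,0],[-0.2,0,0,0,0,0,0],[-0.2,0,0,0,0,0,0],[-0.2,0,0,0,0,0,0]]' | sed -n 2,4p
python3 cards.py wrist
```

```text
ee_pos: [521.2, -317.8, -36.2]
orientation: [0.002, 3.14, -0.002]
ft_force: [-3.1, 1.8, 13.9]
ee_pos: [482.3, -319.0, -36.2]
orientation: [-0.053, 3.136, -0.003]
ft_force: [2.9, 0.4, 8.9]
ee_pos: [481.5, -319.0, -36.2]
orientation: [-0.053, 3.139, -0.003]
ft_force: [-1.9, 0.1, 13.5]
wrist
card b [ 511.5 -420.8] [93. 69.] ang 5.4
```

```bash
python3 -m crank '[[-0.2,0.5,0,0,0,0,-1],[-0.2,1,0,0,0,0,0],[-0.2,1.2,0,0,0,0,0],[-0.2,1.2,0,0,0,0,0],[-0.2,1,0,0,0,0,0]]' | sed -n 2,4p
python3 -m crank '[[-0.2,1,0,0,0,0,0],[-0.2,0.8,0,0,0,0,0],[-0.2,0.4,0,0,0,0,0],[-0.2,0,0,0,0,0,0],[-0.2,0,0,0,0,0,0]]' | sed -n 2,4p
python3 cards.py top wrist; python3 go.py 402 -319 -36; python3 -c "
from h import *
shot('wrist','w5.png')"
```

```text
ee_pos: [433.8, -321.6, -36.2]
orientation: [-0.081, 3.135, -0.003]
ft_force: [3.5, 0.1, 9.3]
ee_pos: [410.9, -322.8, -36.2]
orientation: [-0.08, 3.138, -0.004]
ft_force: [-2.0, 0.7, 13.3]
top
card b [ 535.4 -420.2] [77. 67.] ang 1.6
card c [ 620.5 -217. ] [99. 67.] ang 11.3
bar ctr [ 337.8 -188.6] [19.9 90.1] ang 4.72 face mid [ 347.8 -187.8]
  b in bar frame [ 167.9 -247.1] -3.1 deg
  c in bar frame [269.4 -51.6] 6.6 deg
wrist
bar ctr [ 346.3 -394.9] [21.1 97.6] ang 2.92 face mid [ 356.8 -394.4]
t 34.1 pos [ 410.9 -322.8  -36.2] F [-1.3  0.8 13.6] grip 0.4 6.6 j [-0.67  0.22 -0.44  0.9  -0.   -0.72]
yaw(y-axis vs +Y) 2.93 deg, tilt 0.20
tool delta cm [ 0.87  0.43 -0.03]
```

View pics/w5.png

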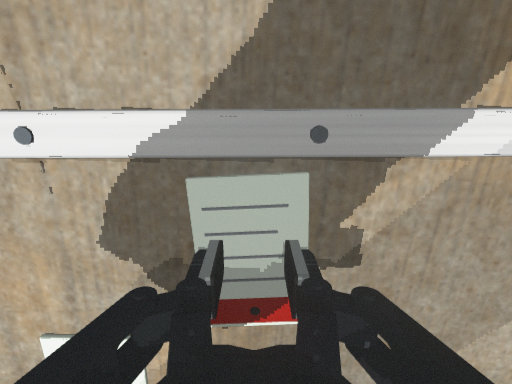

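Card_a has followed. Its near edge runs from (187,179) to (308,173), and the bar face is at row 158: a small gap remains.

```bash
python3 - <<'E'
from h import *
c=cam('wrist',manip.state())
a=ray(c,[(187,179),(308,173)],4); b=ray(c,[(187,158),(308,157)],12); print(a.round(1),b.round(1))
E
python3 -m crank '[[-0.2,0.5,0,0,0,0,0],[-0.2,0.4,0,0,0,0,0],[-0.2,0.2,0,0,0,0,0],[-0.2,0,0,0,0,0,0],[-0.2,0,0,0,0,0,0]]' | sed -n 2,4p
```

```text
[[ 367.9 -357.7    4. ]
 [ 361.6 -296.7    4. ]] [[ 355.3 -355.6   12. ]
 [ 352.  -299.2   12. ]]
ee_pos: [401.1, -323.5, -36.2]
orientation: [-0.081, 3.136, -0.003]
ft_force: [2.4, 0.6, 10.7]
```

```bash
python3 -m crank '[[-0.2,0.2,0,0,0,0,0],[-0.2,0.1,0,0,0,0,0.5],[-0.2,0.1,0,0,0,0,0.5],[-0.2,0,0,0,0,0,0],[-0.2,0,0,0,0,0,0]]' | sed -n 2,4p
python3 -m crank '[[-0.2,0,0,-0.4,0,0,0],[-0.2,0,0,-1,0,0,0],[-0.2,0,0,-2.5,0,0,0],[-0.2,-3,0,-3.5,0,0,0],[-0.2,-3,0,-3.5,0,0,0]]' | sed -n 2,4p
python3 -m crank '[[-0.2,-3,-1,0,0,0,0.7],[-0.2,-3,-2,0,0,0,0.7],[-0.2,0,-2,0,0,0,0.7],[-0.2,0,-2,0,0,0,0],[-0.2,0,0,0,0,0,0]]' | sed -n 2,4p
python3 cards.py wrist; python3 go.py
```

```text
ee_pos: [398.1, -323.7, -36.2]
orientation: [-0.054, 3.135, -0.003]
ft_force: [5.4, 0.4, 8.2]
ee_pos: [447.1, -319.8, 65.1]
orientation: [0.05, -3.138, -0.003]
ft_force: [1.5, -1.0, 0.3]
ee_pos: [509.6, -391.5, 63.7]
orientation: [-0.007, -3.14, 0.001]
ft_force: [-0.4, 1.5, -0.3]
wrist
card a [ 403.3 -318.8] [95. 73.] ang 6.1
card b [ 523.3 -421. ] [95. 63.] ang 1.5
card c [ 614.1 -217.8] [104.  66.] ang 15.3
bar ctr [ 388.3 -356.6] [2.6 2.2] ang 2.54 face mid [ 389.4 -356.5]
  a in bar frame [15.5 37.1] 3.6 deg
  b in bar frame [131.  -70.4] -1.0 deg
  c in bar frame [230.7 128.6] 12.8 deg
t 35.9 pos [ 509.2 -389.9   63.7] F [-0.1  0.5  0.7] grip 0.4 0.0 j [-0.65  0.37 -0.    1.2  -0.   -0.65]
yaw(y-axis vs +Y) -0.25 deg, tilt 0.10
```

```bash
python3 -m crank '[[-0.2,-1.4,-3.1,2,0,0,0],[-0.2,0,0,3,0,0,0],[-0.2,0,0,2.5,0,0,0],[-0.2,0,0,1.5,0,0,0],[-0.2,0,0,0,0,0,0]]' | sed -n 2,4p
python3 -m crank '[[-0.2,0,0,0.5,0,0,0],[-0.2,0,0,0.4,0,0,0],[-0.2,0,0,0.2,0,0,0],[-0.2,0,0,0,0,0,0],[-0.2,0,0,0,0,0,0]]' | sed -n 2,4p
python3 go.py 523 -421 -36
```

```text
ee_pos: [520.7, -417.1, -29.9]
orientation: [-0.004, -3.135, -0.008]
ft_force: [0.4, 0.2, -0.1]
ee_pos: [524.1, -420.1, -35.5]
orientation: [0.004, 3.141, -0.001]
ft_force: [0.2, -0.9, -1.0]
t 36.7 pos [ 524.1 -420.1  -35.5] F [ 0.2 -0.9 -1. ] grip 0.4 0.0 j [-0.68  0.48 -0.07  1.02  0.   -0.67]
yaw(y-axis vs +Y) -0.15 deg, tilt 0.08
tool delta cm [ 0.11 -0.09  0.05]
```

```bash
python3 -m crank '[[-0.2,0,0,0.15,0,0,0],[-0.2,0,0,0.1,0,0,0],[-0.2,0,0,0,0,0,0],[-0.2,0,0,0,0,0,0],[-0.2,0,0,0,0,0,0]]' | sed -n 2,4p
```

```text
ee_pos: [524.4, -420.4, -36.2]
orientation: [0.004, 3.139, -0.002]
ft_force: [-3.0, 3.3, 12.2]
```

```bash
python3 -m crank '[[-0.2,0.5,0.1,0,0,0,0],[-0.2,1,0.2,0,0,0,-0.7],[-0.2,1.2,0.2,0,0,0,-0.7],[-0.2,1.2,0.2,0,0,0,-0.7],[-0.2,1.2,0.2,0,0,0,0]]' | sed -n 2,4p
python3 -m crank '[[-0.2,1.2,0.2,0,0,0,0],[-0.2,1.2,0.2,0,0,0,0],[-0.2,1.2,0.3,0,0,0,0],[-0.2,1,0.3,0,0,0,0],[-0.2,0,0,0,0,0,0]]' | sed -n 2,4p
python3 -m crank '[[-0.2,0.5,0.1,0,0,0,0],[-0.2,0,0,0,0,0,0],[-0.2,0,0,0,0,0,0],[-0.2,0,0,0,0,0,0],[-0.2,0,0,0,0,0,0]]' | sed -n 2,4p
python3 go.py 406 -405 -36; python3 -c "
from h import *
shot('wrist','w6.png')"
```

```text
ee_pos: [475.1, -413.2, -36.1]
orientation: [-0.055, 3.135, -0.006]
ft_force: [3.7, -0.9, 8.6]
ee_pos: [426.6, -404.6, -36.2]
orientation: [-0.052, 3.138, -0.005]
ft_force: [-3.6, -0.1, 12.1]
ee_pos: [422.8, -404.0, -36.2]
orientation: [-0.053, 3.138, -0.006]
ft_force: [-2.1, -0.5, 11.5]
t 38.4 pos [ 422.8 -404.   -36.2] F [-2.1 -0.5 11.5] grip 0.4 5.6 j [-0.76  0.33 -0.3   0.94 -0.   -0.8 ]
yaw(y-axis vs +Y) 1.94 deg, tilt 0.29
tool delta cm [ 1.68 -0.04 -0.03]
```

View pics/w6.png

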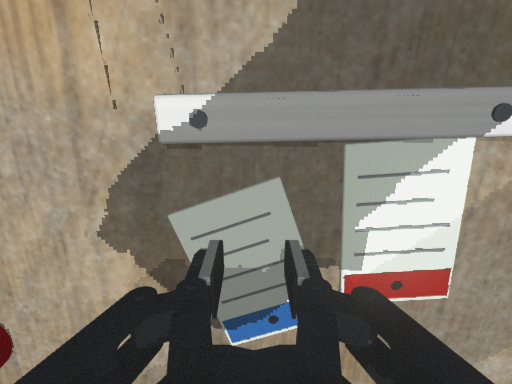

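Card_a is home at (405,220). Card_b has swung: its near edge runs from (170,215) to (280,178).

```bash
python3 - <<'E'
from h import *
c=cam('wrist',manip.state())
a=ray(c,[(170,215),(280,178),(232,343)],4)[:,:2]; print(a.round(1)); e=a[1]-a[0]; ang=np.degrees(np.arctan2(-e[0],e[1])); print('ang',ang,'len',np.hypot(*e))
u=np.array([np.cos(np.radians(ang)),np.sin(np.radians(ang))]); print('ctr',(a[:2].mean(0)+48*u).round(1))
b=ray(c,[(160,142),(340,140)],12); print('bar',b.round(1)); r=ray(c,[(344,143),(475,138)],4); print('a edge',r.round(1))
E
```

```text
[[ 399.3 -448. ]
 [ 377.  -390.9]
 [ 485.5 -414.4]]
ang 21.363391244306147 len 61.30250781603373
ctr [ 432.8 -402. ]
bar [[ 359.5 -447.9   12. ]
 [ 355.8 -365.5   12. ]]
a edge [[ 358.3 -360.9    4. ]
 [ 353.7 -298.1    4. ]]
```

```bash
python3 -m crank '[[-0.2,0,0,0.03,0,0,3],[-0.2,0,0,0,0,0,3],[-0.2,0,0,0,0,0,3],[-0.2,0,0,0,0,0,3],[-0.2,0,0,0,0,0,3]]' | sed -n 2,4p
python3 -m crank '[[-0.2,0,0,0,0,0,3],[-0.2,0,0,0,0,0,0],[-0.2,0,0,0,0,0,0],[-0.2,0,0,0,0,0,0],[-0.2,0,0,0,0,0,0]]' | sed -n 2,4p
cat > edge.py <<'E'
# card near edge + angle from wrist: bright card pixels near TCP in image above the fingers
from h import *
s0=manip.state(); im,d,c=shot('wrist'); P=pts(c,d); e=s0['ee_pos']
hs=cv2.cvtColor(im,cv2.COLOR_RGB2HSV); m=(hs[...,1]<45)&(hs[...,2]>110)&(P[...,2]<9)&(P[...,2]>-3)&(np.hypot(P[...,0]-e[0],P[...,1]-e[1])<75)
n,L,st,ce=cv2.connectedComponentsWithStats(m.astype(np.uint8)); i=1+np.argmax(st[1:,4]); q=ray(c,np.argwhere(L==i)[:,::-1],4)[:,:2]
print('n',len(q)); best=None
for a in np.arange(-40,40,.5):   # rotating calipers: width 64 direction
    t=np.radians(a); y=q@[-np.sin(t),np.cos(t)]; x=q@[np.cos(t),np.sin(t)]
    k=(np.percentile(y,99.5)-np.percentile(y,.5)); 
    if best is None or k<best[0]: best=(k,a,np.percentile(x,.5),(np.percentile(y,99.5)+np.percentile(y,.5))/2)
k,a,x0,ym=best; t=np.radians(a); print('width %.1f ang %.1f'%(k,a),'centre',((x0+48)*np.array([np.cos(t),np.sin(t)])+ym*np.array([-np.sin(t),np.cos(t)])).round(1),'ee',e.round(1))
E
python3 edge.py; python3 go.py; python3 -c "
from h import *
shot('wrist','w7.png')"
```

```text
ee_pos: [422.5, -403.9, -36.2]
orientation: [0.361, 3.117, -0.005]
ft_force: [-1.5, 0.5, 13.7]
ee_pos: [423.0, -403.9, -36.2]
orientation: [0.438, 3.106, -0.004]
ft_force: [-0.9, 0.8, 12.6]
n 6650
width 60.9 ang 39.5 centre [ 419.1 -395.4] ee [ 423.  -403.9  -36.2]
t 39.3 pos [ 423.  -403.9  -36.2] F [-0.9  0.7 13.1] grip 0.4 6.6 j [-0.76  0.33 -0.3   0.94  0.   -0.48]
yaw(y-axis vs +Y) -16.06 deg, tilt 0.31
```

View pics/w7.png

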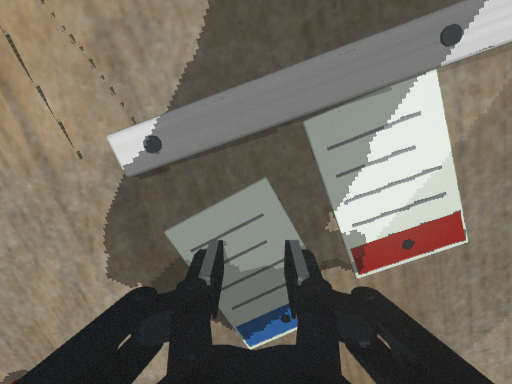

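Card_b followed partly: its edge (165,233)-(265,178) is still about 10° off the bar's line. I'll turn it some more, then lift and measure.

```bash
python3 -m crank '[[-0.2,0,0,0,0,0,3],[-0.2,0,0,0,0,0,3],[-0.2,0,0,0,0,0,3],[-0.2,0,0,0,0,0,3],[-0.2,0,0,0,0,0,0]]' | sed -n 2,4p
python3 -m crank '[[-0.2,0,0,-0.5,0,0,0],[-0.2,0,0,-2,0,0,0],[-0.2,0,0,-3.5,0,0,0],[-0.2,-2,0,-3,0,0,-5],[-0.2,-2,0,-3,0,0,-5]]' | sed -n 2,4p
python3 -m crank '[[-0.2,-2,0,0,0,0,-6],[-0.2,-2,0,0,0,0,-6],[-0.2,-2,0,0,0,0,-6],[-0.2,0,0,0,0,0,-3],[-0.2,0,0,0,0,0,0]]' | sed -n 2,4p
python3 cards.py wrist top; python3 go.py
```

```text
ee_pos: [423.4, -403.9, -36.2]
orientation: [0.763, 3.042, -0.003]
ft_force: [-0.0, 1.3, 12.2]
ee_pos: [456.7, -419.6, 82.8]
orientation: [-0.488, -3.103, 0.0]
ft_force: [1.4, -1.1, 0.3]
ee_pos: [516.5, -432.0, 80.4]
orientation: [0.084, -3.14, -0.0]
ft_force: [-0.8, 0.3, 0.9]
wrist
card a [ 420.1 -322.2] [62. 64.] ang 6.2
card c [ 616.5 -219. ] [96. 64.] ang 11.3
bar ctr [ 397.6 -421.3] [2.  4.4] ang 31.79 face mid [ 398.4 -420.8]
  a in bar frame [70.4 72.4] -25.6 deg
  c in bar frame [291.7  56.6] -20.5 deg
top
card a [ 407.1 -321.5] [97. 65.] ang 6.2
card c [ 620.6 -216.9] [99. 67.] ang 10.5
bar ctr [ 338.6 -202.8] [ 20.1 118.6] ang 3.85 face mid [ 348.6 -202.1]
  a in bar frame [  50.3 -123.1] 2.4 deg
  c in bar frame [270.3 -33. ] 6.6 deg
t 40.7 pos [ 515.5 -432.    80.6] F [-0.2 -0.2 -0.3] grip 0.39 0.0 j [-0.7   0.42  0.11  1.26 -0.   -0.75]
yaw(y-axis vs +Y) 2.85 deg, tilt 0.03
```

```bash
sed -i 's/white=reg&(s<45)&(v>150)/white=reg\&(s<38)\&(v>118)/' cards.py
python3 -m crank '[[-0.2,0,3,-2,0,0,0],[-0.2,0,3,-2,0,0,0],[-0.2,0,3,-2,0,0,0],[-0.2,0,0,0,0,0,0],[-0.2,0,0,0,0,0,0]]' | sed -n 2,2p
python3 cards.py wrist top; python3 go.py
```

```text
ee_pos: [511.3, -341.6, 143.0]
wrist
card a [ 402.7 -324.2] [97. 63.] ang 6.3
card b [ 434.  -407.1] [96. 64.] ang 1.1
card c [ 618.4 -218.3] [101.  65.] ang 11.3
bar ctr [ 350.9 -388.7] [ 13.8 120.9] ang 2.87 face mid [ 357.8 -388.4]
  a in bar frame [48.1 61.8] 3.4 deg
  b in bar frame [ 75.2 -22.6] -1.8 deg
  c in bar frame [268.8 156.8] 8.5 deg
top
card a [ 407.9 -319.7] [94. 58.] ang 0.7
card c [ 625.  -211.7] [113.  75.] ang 10.3
bar ctr [ 337.7 -175.9] [19.7 66.3] ang 8.47 face mid [ 347.4 -174.5]
  a in bar frame [  38.4 -152.6] -7.8 deg
  c in bar frame [269.  -77.8] 1.8 deg
t 41.2 pos [ 510.6 -342.6  140.5] F [ 0.3  0.1 -0.7] grip 0.4 0.0 j [-0.59  0.3   0.07  1.34 -0.   -0.64]
yaw(y-axis vs +Y) 2.88 deg, tilt 0.02
```

```bash
python3 -m crank '[[-0.2,2.6,-2,2,0,0,0],[-0.2,2.7,-2,2,0,0,0],[-0.2,2.7,-2,2,0,0,0],[-0.2,0,0,3,0,0,0],[-0.2,0,0,2,0,0,0]]' | sed -n 2,2p
python3 -m crank '[[-0.2,0,0,2,0,0,0],[-0.2,0,0,1,0,0,0],[-0.2,0,0,1,0,0,0],[-0.2,0,0,0,0,0,0],[-0.2,0,0,0,0,0,0]]' | sed -n 2,4p
python3 go.py 434 -407 -36
```

```text
ee_pos: [431.0, -407.5, 27.1]
ee_pos: [434.2, -406.4, -9.5]
orientation: [0.08, -3.14, -0.001]
ft_force: [0.4, 0.1, 0.4]
t 42.0 pos [ 434.2 -406.4   -9.5] F [0.4 0.1 0.4] grip 0.4 0.0 j [-0.75  0.33 -0.24  1.01 -0.   -0.8 ]
yaw(y-axis vs +Y) 2.92 deg, tilt 0.04
tool delta cm [ 0.02 -0.06  2.65]
```

```bash
python3 -m crank '[[-0.2,0,0,1,0,0,0],[-0.2,0,0,1,0,0,0],[-0.2,0,0,0.6,0,0,0],[-0.2,0,0,0.2,0,0,0],[-0.2,0,0,0,0,0,0]]' | sed -n 2,4p
python3 -m crank '[[-0.2,0,0,0,0,0,0],[-0.2,0,0,0,0,0,0],[-0.2,0,0,0,0,0,0],[-0.2,0,0,0,0,0,0],[-0.2,0,0,0,0,0,0]]' | sed -n 2,4p
```

```text
ee_pos: [434.6, -406.3, -36.2]
orientation: [-0.081, 3.14, -0.001]
ft_force: [-2.7, 2.1, 10.0]
ee_pos: [434.6, -406.4, -36.2]
orientation: [-0.081, 3.14, -0.001]
ft_force: [-1.8, 2.5, 9.5]
```

```bash
python3 -m crank '[[-0.2,0.4,0,0,0,0,0],[-0.2,0.6,0,0,0,0,0],[-0.2,0.7,0,0,0,0,0],[-0.2,0.6,0,0,0,0,0],[-0.2,0.4,0,0,0,0,0]]' | sed -n 2,4p
python3 -m crank '[[-0.2,0.3,0,0,0,0,0],[-0.2,0.1,0,0,0,0,0],[-0.2,0,0,0,0,0,0],[-0.2,0,0,0,0,0,0],[-0.2,0,0,0,0,0,0]]' | sed -n 2,4p
python3 -m crank '[[-0.2,0,0,-0.5,0,0,0],[-0.2,0,0,-2,0,0,0],[-0.2,0,0,-3.5,0,0,0],[-0.2,-3,3,-3,0,0,0],[-0.2,-3,3,-3,0,0,0]]' | sed -n 2,2p
python3 -m crank '[[-0.2,-2,3,-3,0,0,0],[-0.2,-1,1,-3,0,0,0],[-0.2,0,0,0,0,0,0],[-0.2,0,0,0,0,0,0],[-0.2,0,0,0,0,0,0]]' | sed -n 2,2p
python3 cards.py wrist; python3 go.py
```

```text
ee_pos: [408.7, -408.4, -36.2]
orientation: [-0.081, 3.137, -0.003]
ft_force: [2.1, -0.5, 5.5]
ee_pos: [404.6, -408.7, -36.2]
orientation: [-0.081, 3.138, -0.003]
ft_force: [0.9, 0.0, 6.3]
ee_pos: [448.6, -357.8, 72.2]
ee_pos: [474.5, -319.2, 126.8]
wrist
card a [ 402.4 -323.7] [97. 64.] ang 6.2
card b [ 410.8 -408.1] [97. 64.] ang 11.7
bar ctr [ 346.7 -385.4] [ 20.7 127.5] ang 2.92 face mid [ 357.  -384.9]
  a in bar frame [48.4 58.8] 3.3 deg
  b in bar frame [ 52.5 -25.9] 8.8 deg
t 44.6 pos [ 473.9 -319.2  126.1] F [ 0.  -0.3 -1. ] grip 0.4 0.0 j [-0.59  0.22 -0.07  1.28 -0.   -0.64]
yaw(y-axis vs +Y) 2.92 deg, tilt 0.11
```

```bash
python3 -m crank '[[-0.2,2.2,-2.8,2,0,0,0],[-0.2,2.3,-2.9,2,0,0,0],[-0.2,2.2,-2.8,2,0,0,0],[-0.2,0,0,3,0,0,0],[-0.2,0,0,2,0,0,0]]' | sed -n 2,2p
python3 -m crank '[[-0.2,0,0,1.5,0,0,0],[-0.2,0,0,1,0,0,0],[-0.2,0,0,0.5,0,0,0],[-0.2,0,0,0,0,0,0],[-0.2,0,0,0,0,0,0]]' | sed -n 2,4p
python3 go.py 411 -408 -36
```

```text
ee_pos: [408.8, -408.2, 13.6]
ee_pos: [412.4, -407.5, -12.2]
orientation: [0.081, -3.141, -0.0]
ft_force: [-0.1, -0.9, 0.7]
t 45.4 pos [ 412.4 -407.5  -12.2] F [-0.1 -0.9  0.7] grip 0.4 0.0 j [-0.78  0.3  -0.28  0.99  0.   -0.83]
yaw(y-axis vs +Y) 2.94 deg, tilt 0.01
tool delta cm [ 0.14 -0.05  2.38]
```

```bash
python3 -m crank '[[-0.2,0.1,0,1,0,0,0],[-0.2,0,0,0.9,0,0,0],[-0.2,0,0,0.5,0,0,0],[-0.2,0,0,0.15,0,0,0],[-0.2,0,0,0,0,0,0]]' | sed -n 2,4p
python3 -m crank '[[-0.2,0,0,0,0,0,3],[-0.2,0,0,0,0,0,3],[-0.2,0,0,0,0,0,3],[-0.2,0,0,0,0,0,3],[-0.2,0,0,0,0,0,0]]' | sed -n 2,4p
python3 -m crank '[[-0.2,0.1,0,0,0,0,0.5],[-0.2,0.1,0,0,0,0,0.5],[-0.2,0.1,0,0,0,0,0.5],[-0.2,0.1,0,0,0,0,0],[-0.2,0.1,0,0,0,0,0]]' | sed -n 2,4p
python3 -m crank '[[-0.2,0,0,-0.5,0,0,0],[-0.2,0,0,-2,0,0,-3],[-0.2,0,0,-3.5,0,0,-3],[-0.2,-3,3,-3,0,0,-4],[-0.2,-3,3,-3,0,0,-4]]' | sed -n 2,2p
python3 -m crank '[[-0.2,-2,3,-3,0,0,0],[-0.2,-1,1,-3,0,0,0],[-0.2,0,0,0,0,0,0],[-0.2,0,0,0,0,0,0],[-0.2,0,0,0,0,0,0]]' | sed -n 2,2p
python3 cards.py wrist; python3 go.py
```

```text
ee_pos: [411.6, -407.5, -36.2]
orientation: [-0.081, 3.14, -0.001]
ft_force: [-3.9, 3.1, 14.4]
ee_pos: [412.4, -408.3, -36.2]
orientation: [0.251, 3.129, -0.003]
ft_force: [-1.7, 0.1, 10.2]
ee_pos: [408.9, -407.9, -36.2]
orientation: [0.288, 3.123, -0.004]
ft_force: [2.9, -0.7, 7.1]
ee_pos: [456.4, -361.2, 71.6]
ee_pos: [481.8, -322.2, 126.1]
wrist
card a [ 402.4 -324.2] [97. 64.] ang 5.6
card b [ 408.7 -408.9] [96. 65.] ang 3.4
bar ctr [ 346.6 -384.6] [ 21.  129.3] ang 3.41 face mid [ 357.1 -384. ]
  a in bar frame [48.8 57. ] 2.1 deg
  b in bar frame [ 50.  -27.9] 0.0 deg
t 47.5 pos [ 481.2 -322.3  125.5] F [ 0.2 -0.1  0. ] grip 0.4 0.0 j [-0.59  0.24 -0.05  1.29 -0.   -0.65]
yaw(y-axis vs +Y) 3.42 deg, tilt 0.13
```

```bash
python3 - <<'E'
from h import *
im,d,c=shot('wrist'); P=pts(c,d); H=cv2.cvtColor(im,cv2.COLOR_RGB2HSV).astype(int)
m=(P[...,2]>6)&(P[...,2]<18)&(P[...,0]>325)&(P[...,0]<365)&(H[...,1]<45)&(H[...,2]>100)&(d>0)
q=P[m]; print(len(q),np.percentile(q[:,1],[0.3,1,50,99,99.7]).round(1),np.percentile(q[:,0],[1,99]).round(1))
vv,uu=np.where(m); i=uu.argmin(); print(uu.min(),uu.max(),vv[i],ray(c,(uu[i],vv[i]),12),ray(c,(uu.max(),vv[uu.argmax()]),12))
E
```

```text
8789 [-448.6 -446.3 -300.5 -145.  -142.9] [326.1 358.3]
121 460 22 [[ 340.02029945 -448.98047322   12.        ]] [[ 325.13555082 -143.48946478   12.        ]]
```

```bash
python3 -m crank '[[-1,-3.2,2.3,0,0,0,0],[-1,-3.2,2.3,0,0,0,0],[-1,-3.2,2.4,0,0,0,0],[-1,-3.2,2.3,0,0,0,0],[-1,0,0,0,0,0,0]]' | sed -n 2,2p
python3 cards.py wrist
python3 -m crank '[[-1,0,0,3,0,0,0],[-1,0,0,3,0,0,0],[-1,0,0,3,0,0,0],[-1,0,0,2,0,0,0],[-1,0,0,0,0,0,0]]' | sed -n 2,4p
python3 -m crank '[[-1,0,0,1.5,0,0,0],[-1,0,0,1.5,0,0,0],[-1,0,0,1,0,0,0],[-1,0,0,0,0,0,0],[-1,0,0,0,0,0,0]]' | sed -n 2,4p
python3 go.py 603.7 -221 -38
```

```text
ee_pos: [607.6, -218.1, 124.2]
wrist
card a [ 449.7 -318. ] [ 6. 64.] ang -86.3
card b [ 455.2 -405. ] [ 6. 64.] ang 3.7
card c [ 622.3 -216.5] [108.  65.] ang 11.0
ee_pos: [599.3, -221.7, 10.6]
orientation: [0.091, -3.13, -0.006]
ft_force: [-1.7, 0.7, -0.1]
ee_pos: [603.8, -222.4, -22.9]
orientation: [0.093, -3.139, -0.0]
ft_force: [-0.5, -0.4, 0.2]
t 48.9 pos [ 603.8 -222.4  -22.9] F [-0.5 -0.4  0.2] grip -0.0 0.0 j [-0.35  0.42 -0.13  1.02 -0.   -0.41]
yaw(y-axis vs +Y) 3.39 deg, tilt 0.05
tool delta cm [-0.    0.14  1.51]
```

```bash
python3 -m crank '[[-1,0,0.1,1,0,0,0],[-1,0,0,0.4,0,0,0],[-1,0,0,0,0,0,0],[-1,0,0,0,0,0,0],[-1,0,0,0,0,0,0]]' | sed -n 2,4p
python3 -m crank '[[-1,0,0,0.2,0,0,0],[-1,0,0,0,0,0,0],[-1,0,0,0,0,0,0],[-1,0,0,0,0,0,0],[-1,0,0,0,0,0,0]]' | sed -n 2,4p
```

```text
ee_pos: [605.2, -221.3, -35.3]
orientation: [-0.094, 3.138, -0.002]
ft_force: [-2.2, 1.5, 8.4]
ee_pos: [605.3, -221.3, -35.4]
orientation: [-0.094, 3.137, -0.003]
ft_force: [-7.2, 1.0, 19.2]
```

```bash
python3 -m crank '[[-1,0,0,-0.12,0,0,0],[-1,0.3,0,0,0,0,0],[-1,0.8,0,0,0,0,1],[-1,1.2,0,0,0,0,1],[-1,1.2,0,0,0,0,1]]' | sed -n 2,4p
python3 -m crank '[[-1,1.2,0,0,0,0,1],[-1,1.2,0,0,0,0,1],[-1,1.2,0,0,0,0,1],[-1,1.2,0,0,0,0,1],[-1,1.2,0,0,0,0,1]]' | sed -n 2,4p
python3 -m crank '[[-1,1.2,0,0,0,0,0],[-1,1.2,0,0,0,0,0],[-1,1,0,0,0,0,0],[-1,0.5,0,0,0,0,0],[-1,0,0,0,0,0,0]]' | sed -n 2,4p
python3 go.py
```

```text
ee_pos: [572.6, -223.1, -35.3]
orientation: [-0.012, 3.135, -0.003]
ft_force: [3.0, 0.2, 7.3]
ee_pos: [512.4, -221.7, -35.4]
orientation: [0.125, 3.132, -0.003]
ft_force: [3.9, -1.0, 8.1]
ee_pos: [472.1, -218.6, -35.4]
orientation: [0.125, 3.134, -0.003]
ft_force: [-1.4, 0.3, 12.1]
t 51.0 pos [ 472.1 -218.6  -35.4] F [-1.4  0.3 12.1] grip -0.0 6.1 j [-0.43  0.21 -0.45  0.9   0.   -0.35]
yaw(y-axis vs +Y) -4.57 deg, tilt 0.31
```

```bash
python3 -m crank '[[-1,0,0,-0.5,0,0,0],[-1,0,0,-2,0,0,-3],[-1,0,0,-3.5,0,0,-3],[-1,-3,-3,-3,0,0,-2],[-1,-3,-3,-3,0,0,0]]' | sed -n 2,2p
python3 -m crank '[[-1,-2,-3,-3,0,0,0],[-1,-1,-1,-3,0,0,0],[-1,0,0,0,0,0,0],[-1,0,0,0,0,0,0],[-1,0,0,0,0,0,0]]' | sed -n 2,2p
python3 cards.py wrist; python3 go.py
```

```text
ee_pos: [520.5, -263.4, 72.6]
ee_pos: [550.1, -298.2, 126.1]
wrist
card a [ 416.6 -322.1] [69. 64.] ang 6.5
card b [ 423.2 -407.4] [69. 65.] ang 3.8
card c [ 480.8 -219.2] [105.  70.] ang 1.5
bar ctr [ 391.3 -326.4] [3.1 7.5] ang 17.16 face mid [ 392.8 -326. ]
  a in bar frame [23.9 -3.4] -10.7 deg
  b in bar frame [  5.1 -86.9] -13.4 deg
  c in bar frame [115.6  76.1] -15.6 deg
t 51.9 pos [ 549.6 -297.8  125.6] F [ 0.5 -0.1  0.3] grip 0.0 0.0 j [-0.5   0.32  0.07  1.31  0.   -0.56]
yaw(y-axis vs +Y) 3.46 deg, tilt 0.13
```

```bash
python3 -m crank '[[-1,2.4,2.8,2,0,0,0],[-1,2.4,2.7,2,0,0,0],[-1,2.5,2.8,2,0,0,0],[-1,0,0,3,0,0,0],[-1,0,0,2,0,0,0]]' | sed -n 2,2p
python3 -m crank '[[-1,0,0,1.5,0,0,0],[-1,0,0,1,0,0,0],[-1,0,0,1,0,0,0],[-1,0,0,0,0,0,0],[-1,0,0,0,0,0,0]]' | sed -n 2,4p
python3 cards.py wrist | grep 'card c'; python3 go.py 472 -219.5 -35.5
```

```text
ee_pos: [469.4, -217.9, 14.5]
ee_pos: [473.0, -220.6, -17.9]
orientation: [0.094, -3.139, -0.001]
ft_force: [0.4, -0.4, 0.1]
t 52.8 pos [ 473.7 -220.9  -17.2] F [ 0.4 -0.3  0.6] grip -0.01 0.0 j [-0.44  0.21 -0.41  0.95 -0.   -0.5 ]
yaw(y-axis vs +Y) 3.44 deg, tilt 0.02
tool delta cm [0.16 0.15 1.83]
```

```bash
python3 -m crank '[[-1,0.1,0.1,1,0,0,0],[-1,0,0,0.7,0,0,0],[-1,0,0,0.2,0,0,0],[-1,0,0,0.1,0,0,0],[-1,0,0,0,0,0,0]]' | sed -n 2,4p
python3 -m crank '[[-1,0,0,0,0,0,0],[-1,0,0,0,0,0,0],[-1,0,0,0,0,0,0],[-1,0,0,0,0,0,0],[-1,0,0,0,0,0,0]]' | sed -n 2,4p
```

```text
ee_pos: [473.0, -220.2, -35.4]
orientation: [-0.094, 3.138, -0.002]
ft_force: [-6.1, 2.5, 21.5]
ee_pos: [473.0, -220.2, -35.4]
orientation: [-0.094, 3.138, -0.002]
ft_force: [-5.7, 3.1, 20.0]
```

```bash
python3 -m crank '[[-1,0,0,-0.13,0,0,0],[-1,0.3,0,0,0,0,0],[-1,0.8,0,0,0,0,0],[-1,1.2,0,0,0,0,0],[-1,1.2,0,0,0,0,0]]' | sed -n 2,4p
python3 -m crank '[[-1,1.2,0,0,0,0,0],[-1,1.2,0,0,0,0,0],[-1,1.2,0,0,0,0,0],[-1,0.8,0,0,0,0,0],[-1,0.6,0,0,0,0,0]]' | sed -n 2,4p
python3 -m crank '[[-1,0.4,0,0,0,0,0],[-1,0.2,0,0,0,0,0],[-1,0.1,0,0,0,0,0],[-1,0,0,0,0,0,0],[-1,0,0,0,0,0,0]]' | sed -n 2,4p
python3 -m crank '[[-1,0,0,-0.5,0,0,0],[-1,0,0,-2,0,0,0],[-1,0,0,-3.5,0,0,0],[-1,-3,-3,-3,0,0,0],[-1,-3,-3,-3,0,0,0]]' | sed -n 2,2p
python3 -m crank '[[-1,-2,-3,-3,0,0,0],[-1,-1,-1,-3,0,0,0],[-1,0,0,0,0,0,0],[-1,0,0,0,0,0,0],[-1,0,0,0,0,0,0]]' | sed -n 2,2p
python3 cards.py wrist; python3 go.py
```

```text
ee_pos: [439.1, -222.7, -35.3]
orientation: [-0.095, 3.136, -0.002]
ft_force: [2.2, 0.7, 7.2]
ee_pos: [388.5, -225.7, -35.4]
orientation: [-0.094, 3.137, -0.002]
ft_force: [2.7, 0.5, 7.6]
ee_pos: [382.2, -226.1, -35.4]
orientation: [-0.094, 3.136, -0.002]
ft_force: [2.4, 0.3, 7.2]
ee_pos: [430.3, -270.1, 73.2]
ee_pos: [460.2, -304.9, 127.2]
wrist
card a [ 402.  -323.8] [98. 64.] ang 6.1
card b [ 410.8 -408.8] [101.  65.] ang 3.6
card c [ 390.9 -292.9] [124. 316.] ang -87.2
bar ctr [ 346.3 -382. ] [ 21.3 134.1] ang 3.02 face mid [ 356.9 -381.5]
  a in bar frame [48.  55.2] 3.1 deg
  b in bar frame [ 52.3 -30.2] 0.6 deg
  c in bar frame [38.6 86.6] -90.2 deg
t 55.7 pos [ 459.9 -304.5  126.8] F [ 0.4  0.2 -0.7] grip -0.0 0.0 j [-0.58  0.19 -0.11  1.28 -0.   -0.64]
yaw(y-axis vs +Y) 3.44 deg, tilt 0.19
```

```bash
python3 -m crank '[[-1,1,3.8,-2,0,0,0],[-1,1,3.8,-2,0,0,0],[-1,1,3.8,-2,0,0,0],[-1,1,3.8,-2,0,0,0],[-1,1,3.8,0,0,0,0]]' | sed -n 2,2p
python3 -m crank '[[-1,1,3.8,0,0,0,0],[-1,1,3.8,0,0,0,0],[-1,1,3.8,0,0,0,0],[-1,1,3.8,0,0,0,0],[-1,1,3.8,0,0,0,0]]' | sed -n 2,2p
python3 w.py top 562 249
cat > fin.py <<'E'
from h import *
im,d,c=shot('top'); P=ray(c,np.argwhere(np.ones((384,512)))[:,::-1],4).reshape(384,512,3); H=cv2.cvtColor(im,cv2.COLOR_RGB2HSV).astype(int); h,s,v=[H[...,i] for i in range(3)]
F=np.array([354.1,-295.5]); t=np.radians(3.15); B=np.array([[np.cos(t),np.sin(t)],[-np.sin(t),np.cos(t)]])
Q=(P[...,:2]-F)@B.T
st=dict(a=((h<8)|(h>172))&(s>120),b=(h>100)&(h<125)&(s>110),c=(h>55)&(h<95)&(s>70))
for k,m in st.items():
    reg=(Q[...,0]>2)&(Q[...,0]<125)&(np.abs(Q[...,1])<165)
    y=np.median(Q[...,1][m&reg]); w=reg&(np.abs(Q[...,1]-y)<46)&(m|((s<38)&(v>150)))
    n,L,S,_=cv2.connectedComponentsWithStats(w.astype(np.uint8)); i=1+np.argmax(S[1:,4]); q=Q[L==i]
    r=cv2.minAreaRect(q.astype(np.float32)); sm=Q[m&(L==i)]; print(k,'strip',sm.mean(0).round(1),'rect',np.round(r[0],1),np.round(r[1],1),'ang %.1f'%((r[2]+45)%90-45),'xmin/max',np.percentile(q[:,0],[1,99]).round(1))
cv2.imwrite('pics/fin.png',cv2.resize(im[120:260,130:420][...,::-1],None,fx=2.7,fy=2.7,interpolation=cv2.INTER_CUBIC))
E
python3 fin.py; python3 cards.py wrist; python3 go.py
```

```text
ee_pos: [401.8, -125.7, 205.9]
ee_pos: [338.7, 60.8, 202.6]
cup (562.0, 249.0) rim z 190.6 encl [563.1 248.7] 30.0 lsq [563.7 248.2] 28.4
stand z 25.9 [561.3 245.5] 31.9 [551.8 232. ]
a strip [ 86.8 -30.4] rect [ 50.  -29.9] [95.2 66.4] ang 2.8 xmin/max [ 2.6 96. ]
b strip [  87.7 -117.5] rect [  50.5 -115.9] [94.2 66.7] ang 0.6 xmin/max [ 5.5 93.4]
c strip [nan nan] rect [37.2 71. ] [65.2 71.5] ang -1.7 xmin/max [ 3.4 73.4]
wrist
card a [ 432.5 -284.7] [11. 32.] ang -11.8
card c [ 384.8 -205.2] [121. 134.] ang 2.4
bar ctr [ 339. -203.] [ 30.  127.5] ang 2.98 face mid [ 353.9 -202.2]
  a in bar frame [ 74.2 -86.5] -14.8 deg
  c in bar frame [30.7 -4.6] -0.6 deg
t 56.7 pos [339.   61.9 202.8] F [ 0.1 -0.8 -0.4] grip -0.0 0.0 j [ 0.18 -0.21 -0.34  1.45 -0.    0.11]
yaw(y-axis vs +Y) 3.88 deg, tilt 0.11fin.py:10: RuntimeWarning: Mean of empty slice.
  r=cv2.minAreaRect(q.astype(np.float32)); sm=Q[m&(L==i)]; print(k,'strip',sm.mean(0).round(1),'rect',np.round(r[0],1),np.round(r[1],1),'ang %.1f'%((r[2]+45)%90-45),'xmin/max',np.percentile(q[:,0],[1,99]).round(1))
  ret = um.true_divide(
```

View pics/fin.png

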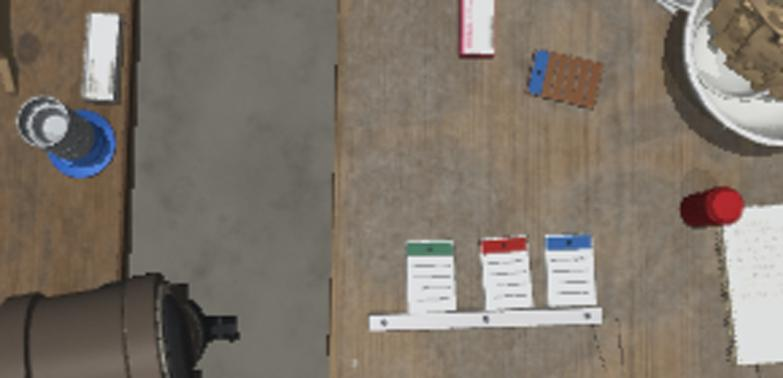

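The final crop shows the three cards side by side on the bar (c at (431,277), a at (507,272), b at (571,270)), the stack on the stand at (75,135), and the brown card and bystanders in place. One numeric check for card_c.

```bash
python3 -m crank '[[-1,0,0,0,0,0,0],[-1,0,0,0,0,0,0],[-1,0,0,0,0,0,0],[-1,0,0,0,0,0,0],[-1,0,0,0,0,0,0]]' >/dev/null
sed -i 's/(h>55)&(h<95)&(s>70)/(h>50)\&(h<95)\&(s>45)\&(Q[...,1]>35)/' fin.py; python3 fin.py 2>/dev/null; sed 's/shot(.top.)/shot("wrist")/' fin.py | sed '/imwrite/d' > finw.py; python3 finw.py 2>/dev/null; python3 go.py
```

```text
a strip [ 86.8 -30.4] rect [ 50.  -29.9] [95.2 66.4] ang 2.8 xmin/max [ 2.6 96. ]
b strip [  87.7 -117.5] rect [  50.5 -115.9] [94.2 66.7] ang 0.6 xmin/max [ 5.5 93.4]
c strip [83.8 70. ] rect [49.6 70.6] [64.8 97. ] ang -2.3 xmin/max [ 4.1 95. ]
a strip [82.6 -3.8] rect [69.9  3.1] [15.3 52. ] ang -15.8 xmin/max [45.7 92.8]
t 57.2 pos [341.6  58.9 204. ] F [ 0.7 -0.4 -0.4] grip 0.0 0.0 j [ 0.17 -0.21 -0.33  1.45 -0.    0.11]
yaw(y-axis vs +Y) 3.33 deg, tilt 0.02
```

```bash
python3 -c "
from workcell import manip
print(manip.sign_off())"
```

```text
the job is handed in; nothing more can be done
None
```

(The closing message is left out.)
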